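Reassemble the washed filter holder on the vacuum manifold

TASK

Put the washed filter holder back together on the open station of the vacuum filtration manifold: first the support screen, then the white sealing ring around its raised middle, then the funnel, then the lid on the funnel. Set each part down, not dropped, so that it sits fully home and level on the one below, and let go of it; leave the flask, jar and burner where they stand.

Things in the scene. Friction and masses are not known exactly. Their poses are not given: they have to be found in the camera images.
- screen_mid (a point): Support screen: loose steel disc, rim 58 mm wide, 8 thick; on top a raised middle with small dark holes (43 mm tapering to 38, 4 high), below a tapering foot (42 to 28 mm wide, 8 high); 0.12 kg. Starts on its foot. Point: on its axis (z, up), mid-rim, 12 mm above the foot's bottom. Home: foot in the open station's cup, rim on the cup's edge, this point 4 mm above seat.
- seal_mid (a point): Sealing ring: loose, rigid, white plastic, 62 mm outside, 47 inside, 10 high, 0.03 kg. Starts flat on the bench. Point: its centre, half-way up; z is its axis. Home: flat on the screen's rim, around the raised middle, overhanging the rim by 2 mm, this point 13 mm above seat.
- funnel_mid (a point): Funnel: loose open steel cylinder, 54 mm outside, 48 inside, 75 high in all; a flange 62 wide from 5 to 10 mm above the bottom, below it a tapering neck (42 to 37 wide). 0.22 kg. Starts upright, mouth up. Point: on its axis (z, up), 37.5 mm above the bottom. Home: neck in the sealing ring, flange on the ring, this point 50.5 mm above seat.
- lid_mid (a point): Lid: loose steel disc 58 mm wide, 5 thick; black round knob on top (20 wide, 22 high), tapering plug below (43 to 37 wide, 6 high); 33 high in all, 0.10 kg. Starts on its plug, knob up. Point: on its axis (z, up), 16.5 mm above the bottom, 5.5 above the disc's top face. Home: plug in the funnel's mouth, disc on its edge, this point 98.5 mm above seat.
- seat (a point): Open station of the manifold, fixed: a steel cup facing up on a short neck, 54 mm outside and 46 inside at its edge, narrowing downwards, 13 deep, a small dark drain hole in its floor. Point: centre of the cup's edge, 96 mm above the bench; z up.
- stopper_top (a point): The other station, 130 mm from the open one along the manifold: the same cup, but blanked off by a dark rubber stopper, 44 mm across at the top. Fixed, not used. This point is the centre of the stopper's top, 112 mm above the bench.
- manifold: Manifold, fixed: a level steel tube 38 mm thick, 286 long (plus a 26 mm hose barb at its +y end), axis 42 mm above the bench, on two feet; the stations stand 65 mm from its middle, one each way. Each has a small black stopcock lever 70 mm above the bench, 31 mm out to its -x side. Origin on the bench under the tube's middle, y along the tube, z up.
- flask: Bystander: conical glass flask with an aluminium cap, 84 mm across the base, 142 mm high, loose. Origin at the centre of its underside.
- jar: Bystander: glass jar with a black cap, 72 mm across, 100 mm high, loose. Origin at the centre of its underside.
- burner: Bystander: gas burner, round dark foot 80 mm across, thin brass pipe up to 145 mm, loose. Origin at the centre of its underside.
Things that resemble listed ones, but are neither listed nor needed, are in the scene too. What is meant by the part that bears seal_mid is not orange or red, and is the smaller of those in its own colour.

How it is judged:
By the outcome, as a careful person would: the job done as asked, in the order asked, and still so for the second after the job is handed in, with the robot touching nothing.
It also fails if it takes over 120 s, if anything falls off the work surface, if the arm or the gripper's body presses on something with over 40 N, if the wrist force passes 120 N, or if a joint passes its speed limit or range.

ROBOT

A 6-joint arm with a two-finger parallel gripper is mounted at the origin on the work surface. World frame = base frame: x ahead of the robot, y to its left, z up, the work surface at z = 0. Lengths are in mm, angles in rad, forces in N, time in s.
With the tool pointing down it reaches from about 300 to 775 mm from the base axis. Payload 14.6 kg.
Tool frame: the origin (TCP) lies between the finger pads; the fingertips stand 8 mm ahead of it and the grasp point (between the pads) lies 11 mm behind it; x points along the fingers, y is the direction in which the jaws open and shut, and the axes are right-handed (so a half turn about x gives the same grasp; the last joint's range is limited). The gripper opens to 94 mm and grips with 3 to 60 N. Pads are 16 mm wide; open, the fingers measure 119 mm over their backs; the gripper's body (75 mm by 177 mm) begins 78 mm behind the grasp point.
Start: joints at [1.033, 0.3, 1.521, -0, 1.321, -0.067], TCP at [249.475, 490.154, 213.446] pointing down, gripper open.
Joint ranges: [-3.03, 3.03], [-0.79, 2.21], [0.23, 2.52], [-1.04, 4.18], [0, 3.07], [-2.55, 2.55]. Speed limits (rad/s): [2.22, 2.22, 2.57, 3.14, 3.14, 3.14].

INTERFACE

Orientations are given as [roll, pitch, yaw] about the fixed x, y, z axes, in that order (R = Rz(yaw) Ry(pitch) Rx(roll)).
In Python, from cell import telemetry, camera, calibration, order gives the robot as it stands.
- The arm moves only by the shell command python3 -m handwheel 'ROWS' [FORCE]. ROWS is JSON, a list of rows, each a list of 7 numbers: the turn, a rotation vector about the tool's x, y, z as a fraction of full scale, then the shift along the tool's x, y, z as a fraction of full scale, then the opening, from 0 (shut) to 1 (fully open). A call has 1 to 12 rows; each row is the pose to reach, as a shift and turn from the pose measured when the call began, along the tool's axes at that moment, turning the shorter way round; what a row does not reach only later rows make up. Full scale, the value 1, is 300 mm for a shift and pi rad for a turn. A row lasts 1/8 s, in which the tool goes at most 62.5 mm and 10.7 degrees, less where a joint would pass 70% of its speed; a pose out of reach is approached as far as the arm can. A call with a number of a shift or a turn outside -1 to 1 is refused whole. A call with a gripper value outside its range is refused whole. The fingers move at their own pace and stop on an object; FORCE is the grip in N (left out, the last holds). Time passes only in rows, so rows that repeat a pose let the fingers close. It gives the time, the measured TCP pose, the force and the opening at its end, in the units of the state.
- telemetry.read_state(): the state, without advancing time (a new reading comes with each control period).
- camera(name): name is "scene" or "top" or "wrist"; returns the picture (384x512x3 uint8, red, green, blue); there is no depth.
- calibration(name): a dict with "fov_y" (degrees; the focal length in pixels is half the picture's height over the tangent of half this angle, whatever the lens; pixels are square), "cx", "cy" (the principal point, pixels), "k1" (the pictures are not rectified: a ray, as slopes to the right and down, at radius r is drawn at 1 + k1 r^2 times it, then the intrinsics apply), "position" and "attitude" of the camera in the world. Camera axes: x right, y down, z forward; pixel columns grow to the right and rows downward; lengths in mm; the calibration is good to about 2 mm. A picture is of the moment at which its call begins: read the wrist's pose just before it. calibration takes no time and is no camera call; for the wrist camera it gives the pose at the moment of the call.
- order.sign_off(): hands the job in, once; it reports no verdict.
The state is a dict: "clock": time; "joints": joint angles; "qd": joint speeds; "effort": joint torques, N m; "eef_pos": TCP position; "eef_rot": TCP orientation; "wrist_force": force on the tool from outside, world axes, zero at the start; "moment": the same for the moment, N m; "finger_gap": finger opening in mm.
Only numpy, scipy, OpenCV 4.12 (cv2) and the standard library are available. Lean on these libraries where they do the work, as an engineer would, in place of code of your own. Each camera call takes 0.05 s, during which the arm holds its last target.

## Working session

There is one attempt and no reset: what is moved stays moved. The work goes in short steps, Python scripts to look and compute and a shell command to move; the robot and the scene stay as the last step left them, time stands still between calls to the robot, and variables do not carry over. Pictures are saved under pics/ and viewed, and the job is handed in when it is done.

```bash
ls; mkdir -p pics; python3 - <<'E'
from cell import telemetry, camera, calibration
import cv2
for n in("scene","top","wrist"):
    print(n,calibration(n))
    cv2.imwrite(f"pics/{n}0.png",cv2.cvtColor(camera(n),cv2.COLOR_RGB2BGR))
print(telemetry.read_state())
E
```

```text
pics
scene {'fov_y': 53.889267222478836, 'cx': 258.6314789072112, 'cy': 187.7234470177152, 'k1': 0.042661481431613774, 'position': array([1024.78290309, -270.09354638,  837.44626688]), 'attitude': array([-2.54217645, -0.00552382,  1.00388923])}
top {'fov_y': 54.526510409480494, 'cx': 254.2297723643311, 'cy': 188.65685995443678, 'k1': -0.0487869405609337, 'position': array([ 467.92953223,   18.60921   , 1220.97967357]), 'attitude': array([-3.04608367, -0.02283317, -1.54535416])}
wrist {'fov_y': 59.506076195228225, 'cx': 257.2879378144935, 'cy': 189.23590756969256, 'k1': 0.014392417604711317, 'position': array([175.6055223 , 527.2408066 , 384.48649323]), 'attitude': array([2.85637134e+00, 1.94564040e-05, 1.09900541e+00])}
{'clock': 0.15, 'joints': array([ 1.03342641e+00,  3.00320765e-01,  1.52140859e+00,  2.68741427e-05,
        1.32067302e+00, -6.65535713e-02]), 'qd': array([-0.00270281, -0.00041114, -0.00239637, -0.00159155, -0.00101895,
        0.00073728]), 'effort': array([-1.90425511e-03, -5.31959152e+01, -3.52827072e+01,  7.07414327e-02,
        2.35290325e-02, -1.00881498e-04]), 'eef_pos': array([249.37216568, 490.0226091 , 213.0417618 ]), 'eef_rot': array([-1.66948912,  1.5699862 , -2.14031213]), 'wrist_force': array([-0.31684861,  0.27334965,  0.63750331]), 'moment': array([ 0.02590584, -0.01548442,  0.00752475]), 'finger_gap': 93.66368222794567}
```

View pics/scene0.png

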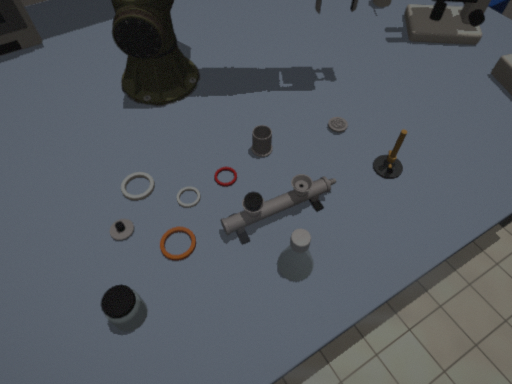

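View pics/top0.png

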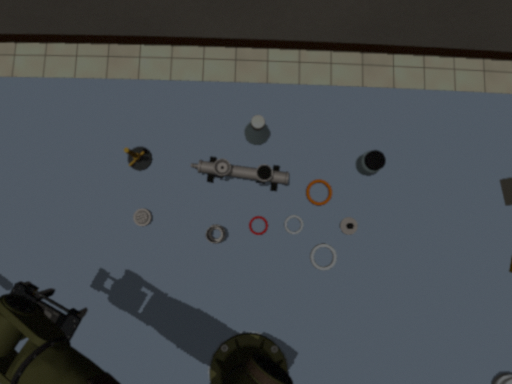

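View pics/wrist0.png

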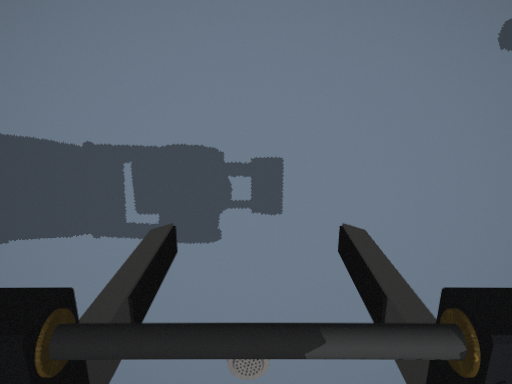

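The top picture shows the screen near (142,217), funnel (216,234), small white ring (294,224), lid (349,226), open station (222,168) and stopper (265,173). The large white ring at (323,257) is a decoy. Next I'll write helpers and take enlarged crops.

```bash
cat > h.py <<'E'
from cell import telemetry, camera, calibration, order
import cv2, numpy as np
from scipy.spatial.transform import Rotation as R
def KD(c):
    f=192/np.tan(np.radians(c["fov_y"]/2))
    return np.array([[f,0,c["cx"]],[0,f,c["cy"]],[0,0,1.]]),np.array([c["k1"],0,0,0,0.])
def rc(c): return R.from_euler("xyz",c["attitude"]).as_matrix()
def back(c,uv,z):
    K,D=KD(c); n=cv2.undistortPoints(np.array([[uv]],float),K,D)[0,0]
    d=rc(c)@np.array([n[0],n[1],1.]); p=c["position"]
    return p+d*(z-p[2])/d[2]
def proj(c,P):
    K,D=KD(c); M=rc(c).T; P=np.atleast_2d(P)
    return cv2.projectPoints(P.astype(float),cv2.Rodrigues(M)[0],-M@c["position"],K,D)[0][:,0]
def snap(n,f,box=None,s=1):
    c=calibration(n); im=cv2.cvtColor(camera(n),cv2.COLOR_RGB2BGR); cv2.imwrite(f"pics/{f}_raw.png",im)
    if box: x0,y0,x1,y1=box; im=im[y0:y1,x0:x1]
    cv2.imwrite(f"pics/{f}.png",cv2.resize(im,None,fx=s,fy=s,interpolation=cv2.INTER_CUBIC)); np.save(f"pics/{f}.npy",c,allow_pickle=True); return c
def goto(pos,rot=None):
    """shift fraction, turn fraction for TCP target pos, rotation matrix rot"""
    s=telemetry.read_state(); M=R.from_euler("xyz",s["eef_rot"])
    t=(np.zeros(3) if rot is None else (M.inv()*R.from_matrix(rot)).as_rotvec()/np.pi)
    print("turn",t.round(4),"shift",(M.inv().apply(np.array(pos)-s["eef_pos"])/300).round(4))
def down(a):
    """tool x down, tool y (jaw) at world angle a"""
    x=np.array([0,0,-1.]);y=np.array([np.cos(a),np.sin(a),0]);return np.c_[x,y,np.cross(x,y)]
def st():
    s=telemetry.read_state();M=R.from_euler("xyz",s["eef_rot"]).as_matrix()
    print("t",round(s["clock"],2),"pos",s["eef_pos"].round(1),"x",M[:,0].round(3),"jaw",np.degrees(np.arctan2(M[1,1],M[0,1])).round(1),"F",s["wrist_force"].round(1),"gap",round(s["finger_gap"],1),"q",s["joints"].round(2))
E
python3 - <<'E'
from h import *
c=calibration("top")
im=cv2.imread("pics/top0.png")[140:280,110:390]
cv2.imwrite("pics/topc.png",cv2.resize(im,None,fx=2.8,fy=2.8,interpolation=cv2.INTER_CUBIC))
im=cv2.imread("pics/scene0.png")[100:280,100:420]
cv2.imwrite("pics/scenec.png",cv2.resize(im,None,fx=2.5,fy=2.5,interpolation=cv2.INTER_CUBIC))
for n,uv,z in [("screen",(142,217),16),("funnel",(216,234),75),("seal",(294,224),10),("lid",(349,226),33),("seat",(222,168),96),("stopper",(265,173),112),("big",(323,257),10)]:
    print(n,back(c,uv,z).round(1))
st()
E
```

```text
screen [482.4 353.   16. ]
funnel [436.2 108.4  75. ]
seal [ 472.9 -138.2   10. ]
lid [ 470.7 -312.2   33. ]
seat [636.8  95.4  96. ]
stopper [623.  -35.2 112. ]
big [ 368.8 -234.1   10. ]
t 0.15 pos [249.4 490.  213. ] x [-0.    -0.001 -1.   ] jaw 63.0 F [-0.3  0.3  0.6] gap 93.7 q [ 1.03  0.3   1.52  0.    1.32 -0.07]
```

View pics/topc.png

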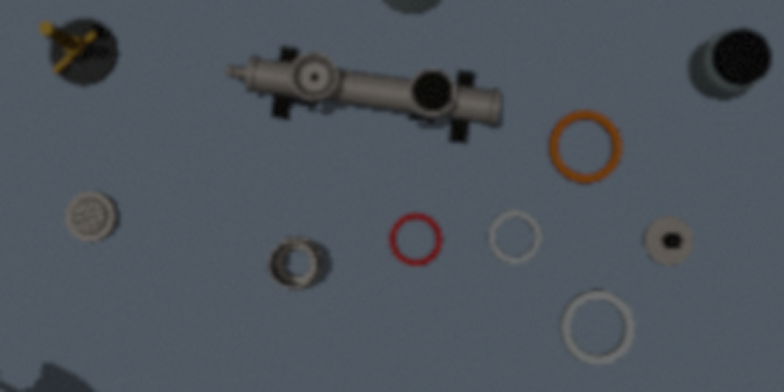

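View pics/scenec.png

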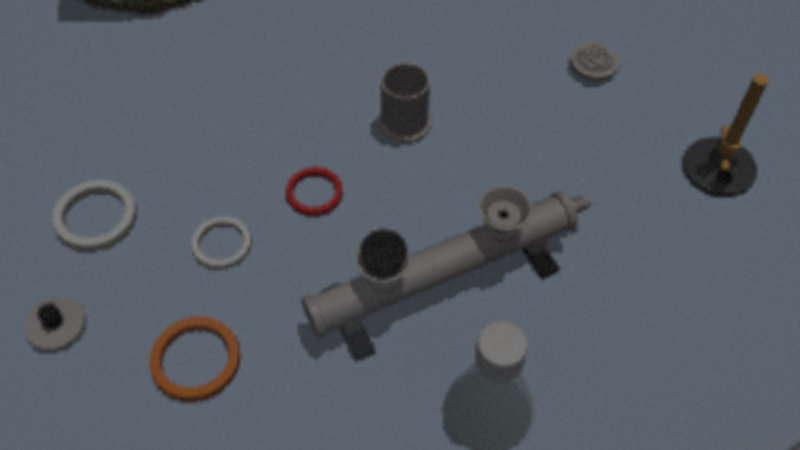

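```bash
python3 - <<'E'
from h import *
goto([482,353,200],down(0))
c=np.load
c=calibration("top")
print(back(c,(375,160),100),back(c,(258,121),142),back(c,(139,158),10))
E
```

```text
turn [3.501e-01 1.000e-04 2.000e-04] shift [ 0.0434 -0.0553  0.8982]
[ 675.0693537  -374.62368753  100.        ] [773.82426469  -9.44845871 142.        ] [675.3187954  374.99227634  10.        ]
```

```bash
python3 -m handwheel '[[0.35,0,0,0.043,-0.055,0.898,1],[0.35,0,0,0.043,-0.055,0.898,1],[0.35,0,0,0.043,-0.055,0.898,1],[0.35,0,0,0.043,-0.055,0.898,1],[0.35,0,0,0.043,-0.055,0.898,1],[0.35,0,0,0.043,-0.055,0.898,1],[0.35,0,0,0.043,-0.055,0.898,1],[0.35,0,0,0.043,-0.055,0.898,1],[0.35,0,0,0.043,-0.055,0.898,1]]'; python3 - <<'E'
from h import *
st(); snap("wrist","w1",None,1.5)
E
```

```text
clock: 1.27
eef_pos: [481.7, 353.3, 200.2]
eef_rot: [-0.499, 1.57, -2.067]
wrist_force: [-0.7, 0.5, 0.7]
finger_gap: 94.2
t 1.27 pos [481.7 353.3 200.2] x [-0.    -0.001 -1.   ] jaw 0.2 F [-0.7  0.5  0.7] gap 94.2 q [ 0.57  0.42  1.39 -0.    1.33  0.57]
```

View pics/w1.png

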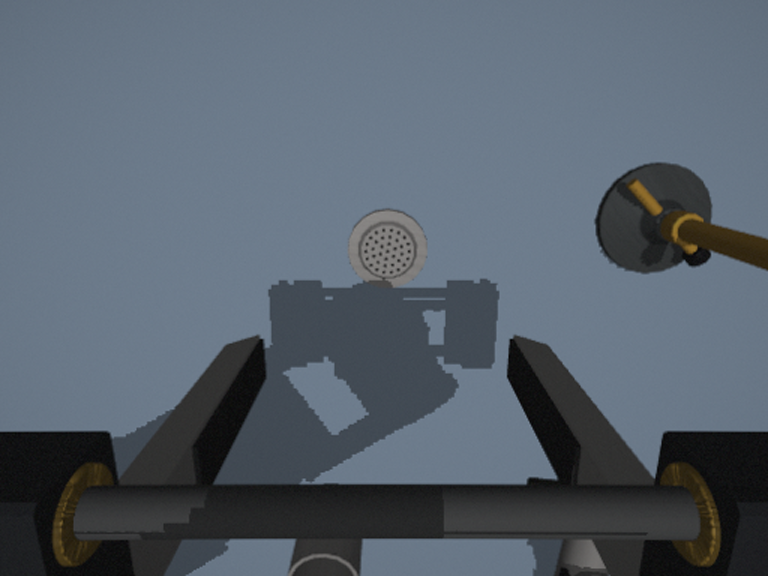

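The screen's rim is centred near (388,248) in the enlarged picture, with the burner well clear on the right. I'll fit the rim outline.

```bash
cat >> h.py <<'E'
def disc(f,box,z,warm=True,show=False,inv=None):
    """fit ellipse to largest blob in box (raw pixels), back-project centre at z"""
    im=cv2.imread(f"pics/{f}_raw.png").astype(int); c=np.load(f"pics/{f}.npy",allow_pickle=True).item()
    x0,y0,x1,y1=box; s=im[y0:y1,x0:x1]
    m=((s[...,2]-s[...,0])>-8).astype(np.uint8) if inv is None else inv(s).astype(np.uint8)
    cs=max(cv2.findContours(m,cv2.RETR_EXTERNAL,cv2.CHAIN_APPROX_NONE)[0],key=cv2.contourArea)
    cs=cv2.convexHull(cs)
    K,D=KD(c); P=np.array([back(c,q,z)[:2] for q in (cs[:,0]+[x0,y0]).astype(float)])
    A=np.c_[2*P,np.ones(len(P))]; sol=np.linalg.lstsq(A,(P**2).sum(1),rcond=None)[0]
    r=np.sqrt(sol[2]+sol[0]**2+sol[1]**2)
    e=cv2.fitEllipse(cs); print("px",np.array(e[0])+[x0,y0],e[1],"world",sol[:2].round(1),"diam",(2*r).round(1),"ell",back(c,np.array(e[0])+[x0,y0],z).round(1))
    return sol[:2]
E
python3 - <<'E'
from h import *
disc("w1",(220,125,300,189),16)
im=cv2.imread("pics/w1_raw.png"); print(im[165,225:240].tolist())
E
```

```text
px [257.94935608 165.27788544] (52.135250091552734, 52.38019943237305) world [481.9 357.7] diam 57.0 ell [481.9 358.2  16. ]
[[141, 124, 110], [140, 124, 109], [140, 124, 109], [141, 125, 111], [143, 126, 111], [139, 123, 108], [137, 123, 113], [124, 123, 122], [128, 130, 132], [127, 130, 133], [130, 132, 134], [128, 130, 133], [128, 130, 133], [120, 123, 125], [82, 83, 85]]
```

```bash
python3 -m handwheel '[[0,0,0,0.2,0,-0.012,1],[0,0,0,0.433,0,-0.012,1],[0,0,0,0.433,0,-0.012,1],[0,0,0,0.433,0,-0.012,1]]'; python3 - <<'E'
from h import *
st(); c=snap("wrist","w2",None,1.5)
disc("w2",(190,90,330,300),16)
p=telemetry.read_state()["eef_pos"]; print(proj(c,[p+[50,8,-8],p+[50,-8,-8],p+[-50,8,-8],p+[-50,-8,-8],p-[0,0,8]]))
E
```

```text
clock: 1.82
eef_pos: [482.4, 357.3, 72.1]
eef_rot: [1.761, 1.57, 0.194]
wrist_force: [0.5, 0.6, 0.3]
finger_gap: 94.1
t 1.82 pos [482.4 357.3  72.1] x [ 0.001  0.    -1.   ] jaw 0.2 F [0.5 0.6 0.3] gap 94.1 q [ 0.58  0.56  1.51 -0.    1.08  0.57]
px [257.38843536 208.27628326] (76.97808837890625, 79.31999206542969) world [482.  357.7] diam 57.8 ell [482.  358.6  16. ]
[[346.3634863  225.64293282]
 [344.29831939 251.0742607 ]
 [171.40860414 225.38297241]
 [173.28934192 250.84095267]
 [258.87339259 238.33271629]]
```

View pics/w2.png

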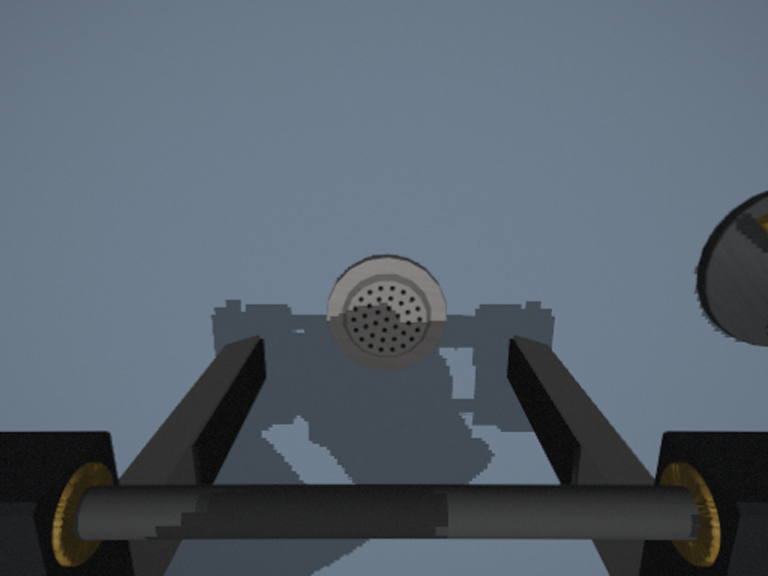

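```bash
python3 -m handwheel '[[0,0,0,0.1,-0.001,0,1],[0,0,0,0.194,-0.001,0,1],[0,0,0,0.194,-0.001,0,1],[0,0,0,0.194,-0.001,0,0.7],[0,0,0,0.194,-0.001,0,0.4],[0,0,0,0.194,-0.001,0,0.4],[0,0,0,0.194,-0.001,0,0.4],[0,0,0,0.194,-0.001,0,0.4]]' 20; python3 - <<'E'
from h import *
st()
E
```

```text
clock: 2.88
eef_pos: [482.8, 357.7, 15.1]
eef_rot: [2.021, 1.568, 0.453]
wrist_force: [-0.5, -0.7, 3.0]
finger_gap: 56.3
t 2.88 pos [482.8 357.7  15.1] x [ 0.003  0.001 -1.   ] jaw 0.2 F [-0.5 -0.7  3. ] gap 56.3 q [ 0.58  0.63  1.53 -0.    0.97  0.57]
```

```bash
python3 -m handwheel '[[0,0,0,-0.05,0,0,0.4],[0,0,0,-0.2,0,0,0.4],[0,0,0,-0.6,0,0,0.4],[0,0,0,-0.6,0,0,0.4],[0,0,0,-0.6,0,0,0.4]]'; python3 - <<'E'
from h import *
st(); c=snap("wrist","w3",None,1.5)
goto([637,95.5,195],down(0))
E
```

```text
clock: 3.5
eef_pos: [483.5, 358.3, 200.8]
eef_rot: [2.118, 1.559, 0.55]
wrist_force: [-0.2, 0.1, -2.0]
finger_gap: 56.5
t 3.5 pos [483.5 358.3 200.8] x [ 0.01   0.006 -1.   ] jaw 0.2 F [-0.2  0.1 -2. ] gap 56.5 q [ 0.58  0.42  1.39 -0.    1.32  0.57]
turn [ 0.0009 -0.0011 -0.0019] shift [0.0084 0.5118 0.8757]
```

View pics/w3.png

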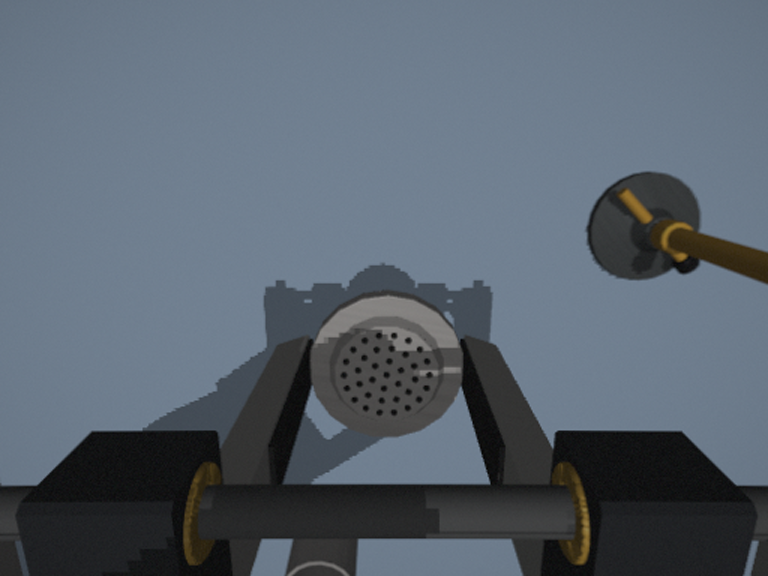

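```bash
python3 - <<'E'
from h import *
goto([637,35,195],down(0))
c=np.load("pics/w3.npy",allow_pickle=True).item()
disc("w3",(205,185,310,300),201.5)
print(proj(c,[[483.5,358.3,201.8]]))
E
```

```text
turn [ 0.0009 -0.0011 -0.0019] shift [0.0077 0.5113 1.0773]
px [256.89646912 241.85661697] (96.55755615234375, 111.34657287597656) world [482.8 358.7] diam 59.4 ell [482.8 360.  201.5]
[[258.23305592 244.89469492]]
```

```bash
python3 -m handwheel '[[0.001,-0.001,-0.002,0.005,0.511,0.99,0.4],[0.001,-0.001,-0.002,0.005,0.511,0.99,0.4],[0.001,-0.001,-0.002,0.005,0.511,0.99,0.4],[0.001,-0.001,-0.002,0.005,0.511,0.99,0.4],[0.001,-0.001,-0.002,0.005,0.511,0.99,0.4],[0.001,-0.001,-0.002,0.005,0.511,0.99,0.4],[0.001,-0.001,-0.002,0.005,0.511,0.99,0.4],[0.001,-0.001,-0.002,0.005,0.511,0.99,0.4],[0.001,-0.001,-0.002,0.005,0.511,0.99,0.4]]'; python3 - <<'E'
from h import *
st(); c=snap("wrist","w4",None,1.5)
E
```

```text
clock: 4.68
eef_pos: [636.4, 62.7, 195.9]
eef_rot: [-2.457, 1.57, 2.257]
wrist_force: [0.5, -0.9, -0.7]
finger_gap: 56.3
t 4.67 pos [636.4  62.7 195.9] x [-0.  0. -1.] jaw 0.1 F [ 0.5 -0.9 -0.7] gap 56.3 q [0.04 0.51 1.26 0.   1.36 0.04]
```

View pics/w4.png

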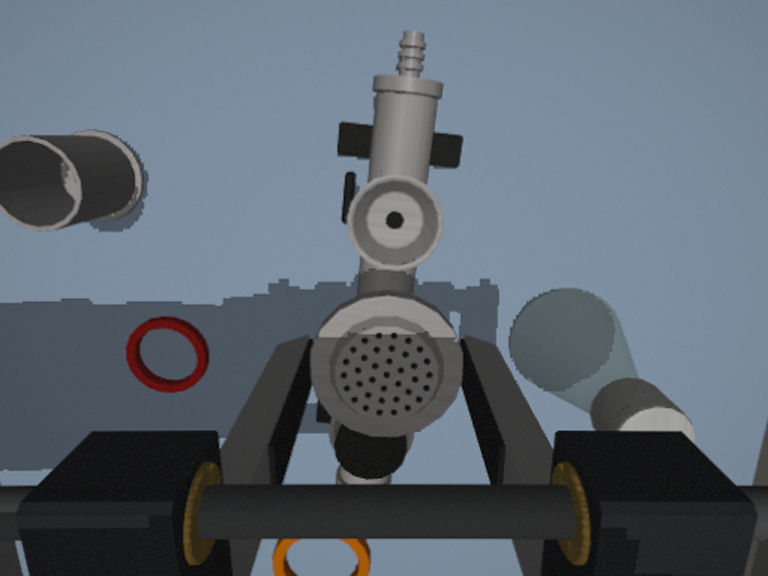

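The open cup is centred near (395,222) in this 1.5x picture, with the held screen at (387,365). I'll zoom in on the cup.

```bash
python3 - <<'E'
from h import *
im=cv2.imread("pics/w4_raw.png")[105:190,220:310]
cv2.imwrite("pics/w4z.png",cv2.resize(im,None,fx=7,fy=7,interpolation=cv2.INTER_CUBIC))
E
```

```text
(no output)
```

View pics/w4z.png

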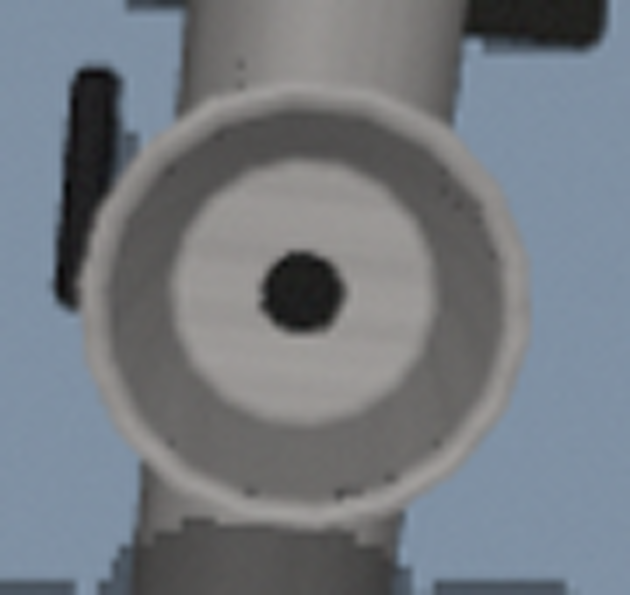

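```bash
python3 - <<'E'
from h import *
c=np.load("pics/w4.npy",allow_pickle=True).item()
print(back(c,(263.2,147.9),96), back(c,(263.2-32,147.9),96),back(c,(263.2+31.6,147.9),96))
# drain hole at z 83
print(back(c,(220+302.5/7-.43,105+292.5/7-.43),83))
disc("w4",(205,185,310,300),197.5)
im=cv2.imread("pics/w4_raw.png")[185:300,195:320]
cv2.imwrite("pics/w4y.png",cv2.resize(im,None,fx=5,fy=5,interpolation=cv2.INTER_CUBIC))
E
```

```text
[640.61095841 100.41610058  96.        ] [614.60885203 100.39672857  96.        ] [666.28384518 100.42658087  96.        ]
[640.47947481  99.61609678  83.        ]
px [256.1137886  243.92680359] (108.2642822265625, 126.20768737792969) world [634.6  61.4] diam 68.3 ell [635.2  63.5 197.5]
```

View pics/w4y.png

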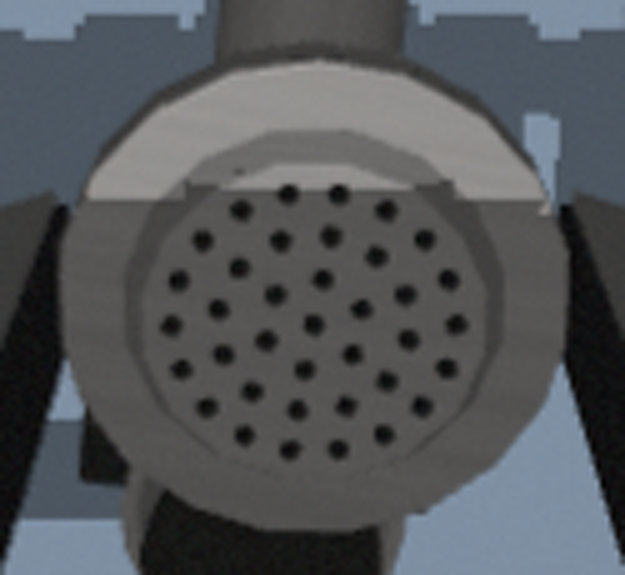

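```bash
python3 -m handwheel '[[0,0,0,0,0.015,-0.124,0.4],[0,0,0,0.1,0.015,-0.124,0.4],[0,0,0,0.23,0.015,-0.124,0.4],[0,0,0,0.23,0.015,-0.124,0.4],[0,0,0,0.23,0.015,-0.124,0.4]]'; python3 - <<'E'
from h import *
st(); c=snap("wrist","w5",(150,130,370,300),3.5)
goto([641,99.9,103.1],down(0))
E
```

```text
clock: 5.35
eef_pos: [641.5, 100.1, 128.9]
eef_rot: [1.907, 1.569, 0.338]
wrist_force: [0.2, 0.1, -0.1]
finger_gap: 56.0
t 5.35 pos [641.5 100.1 128.9] x [ 0.002  0.001 -1.   ] jaw 0.1 F [ 0.2  0.1 -0.1] gap 56.0 q [0.1  0.59 1.3  0.   1.24 0.1 ]
turn [ 0.0006 -0.0002 -0.0008] shift [ 0.0869 -0.0023  0.0004]
```

View pics/w5.png

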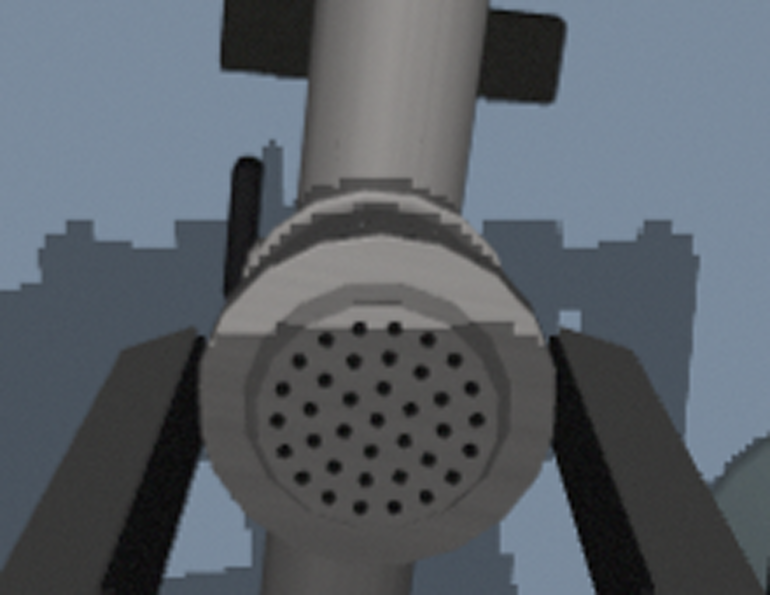

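```bash
python3 -m handwheel '[[0.0006,-0.0002,-0.0008,0.04,-0.003,0,0.4],[0.0006,-0.0002,-0.0008,0.06,-0.003,0,0.4],[0.0006,-0.0002,-0.0008,0.078,-0.003,0,0.4],[0.0006,-0.0002,-0.0008,0.078,-0.003,0,0.4],[0.0006,-0.0002,-0.0008,0.078,-0.003,0,0.4]]'; python3 - <<'E'
from h import *
st(); 
goto([641,99.9,103.1],down(0))
E
```

```text
clock: 6.02
eef_pos: [640.9, 100.0, 106.0]
eef_rot: [1.864, 1.57, 0.293]
wrist_force: [-0.3, 0.5, -0.4]
finger_gap: 56.5
t 6.03 pos [640.9 100.  106. ] x [ 0.  0. -1.] jaw -0.0 F [-0.3  0.5 -0.4] gap 56.5 q [0.1  0.61 1.32 0.   1.2  0.1 ]
turn [-0.0001 -0.     -0.0001] shift [0.0095 0.0003 0.0002]
```

```bash
python3 -m handwheel '[[0,0,0,0.003,0,0,0.4],[0,0,0,0.006,0,0,0.4],[0,0,0,0.008,0,0,0.4],[0,0,0,0.009,0,0,0.4],[0,0,0,0.009,0,0,0.4]]'; python3 - <<'E'
from h import *
st()
E
```

```text
clock: 6.65
eef_pos: [640.9, 100.0, 103.2]
eef_rot: [1.894, 1.57, 0.323]
wrist_force: [0.3, -1.2, -0.8]
finger_gap: 56.5
t 6.65 pos [640.9 100.  103.2] x [ 0.  0. -1.] jaw -0.0 F [ 0.3 -1.2 -0.8] gap 56.5 q [0.1  0.62 1.33 0.   1.2  0.1 ]
```

```bash
python3 -m handwheel '[[0,0,0,0.002,0,0,0.4],[0,0,0,0.004,0,0,0.4],[0,0,0,0.004,0,0,0.4]]'; python3 - <<'E'
from h import *
st();snap("wrist","w6",(150,130,370,300),3.5)
E
```

```text
clock: 7.02
eef_pos: [641.0, 100.0, 103.0]
eef_rot: [1.731, 1.57, 0.16]
wrist_force: [-5.4, -0.9, 8.1]
finger_gap: 56.1
t 7.03 pos [641. 100. 103.] x [ 0.001  0.    -1.   ] jaw -0.0 F [-5.4 -0.9  8.1] gap 56.1 q [0.1  0.62 1.33 0.   1.2  0.1 ]
```

View pics/w6.png

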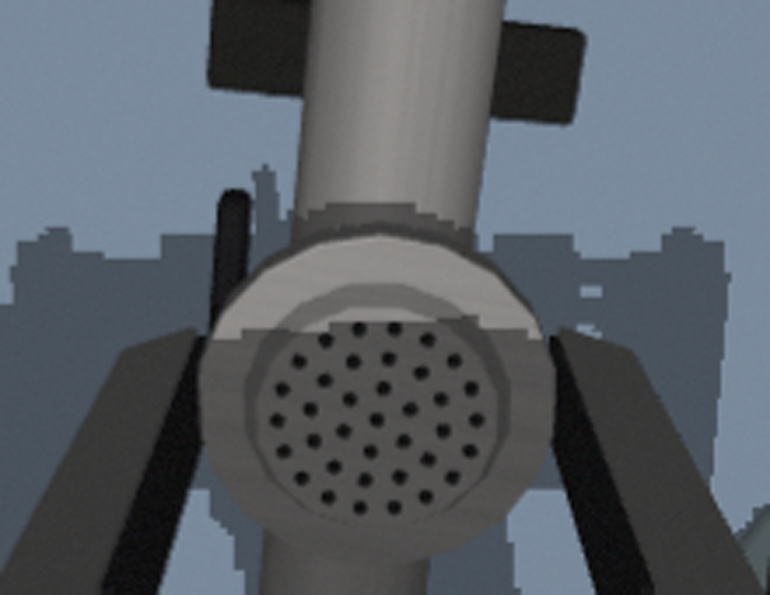

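```bash
python3 -m handwheel '[[0,0,0,0,0,0,0.62],[0,0,0,0,0,0,0.66],[0,0,0,0,0,0,0.7],[0,0,0,0,0,0,0.75],[0,0,0,0,0,0,0.8]]'; python3 - <<'E'
from h import *
st();snap("wrist","w7",(150,130,370,300),3.5)
E
```

```text
clock: 7.7
eef_pos: [641.0, 100.0, 103.0]
eef_rot: [1.745, 1.57, 0.174]
wrist_force: [-0.0, -0.5, 0.8]
finger_gap: 74.6
t 7.7 pos [641. 100. 103.] x [ 0.001  0.    -1.   ] jaw -0.0 F [-0.  -0.5  0.8] gap 74.6 q [0.1  0.62 1.33 0.   1.2  0.1 ]
```

View pics/w7.png

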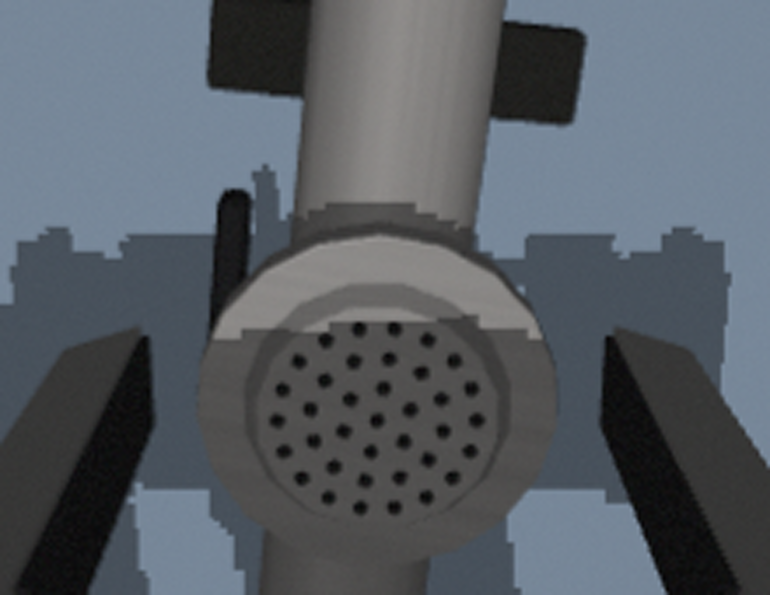

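The screen stayed put when released, with its rim level on the cup. Next is the seal.

```bash
python3 -m handwheel '[[0,0,0,-0.05,0,0,0.8],[0,0,0,-0.15,0,0,1],[0,0,0,-0.3,0,0,1],[0,0,0,-0.3,-0.3,0.42,1],[0,0,0,-0.3,-0.553,0.777,1],[0,0,0,-0.3,-0.553,0.777,1],[0,0,0,-0.3,-0.553,0.777,1],[0,0,0,-0.3,-0.553,0.777,1],[0,0,0,-0.1,-0.553,0.777,1],[0,0,0,0.07,-0.553,0.777,1],[0,0,0,0.07,-0.553,0.777,1]]' 8; python3 - <<'E'
from h import *
st();snap("wrist","w8",None,1.5)
E
```

```text
clock: 9.12
eef_pos: [473.8, -132.7, 80.4]
eef_rot: [-2.023, 1.567, 2.689]
wrist_force: [0.6, 0.7, 0.1]
finger_gap: 94.0
t 9.12 pos [ 473.8 -132.7   80.4] x [-0.004  0.002 -1.   ] jaw -0.0 F [0.6 0.7 0.1] gap 94.0 q [-0.35  0.33  1.81  0.    1.   -0.35]
```

View pics/w8.png

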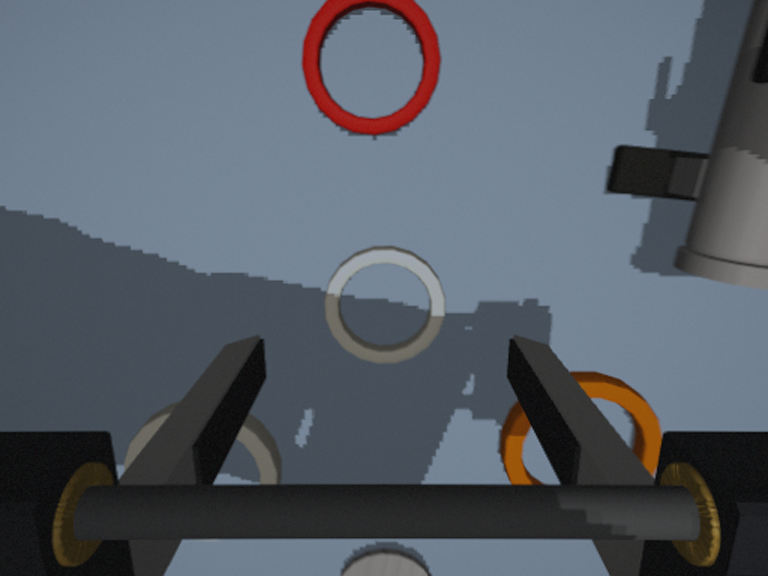

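```bash
python3 - <<'E'
from h import *
c=np.load("pics/w8.npy",allow_pickle=True).item()
im=cv2.imread("pics/w8_raw.png")[155:255,205:310]
cv2.imwrite("pics/w8z.png",cv2.resize(im,None,fx=6,fy=6,interpolation=cv2.INTER_CUBIC))
t=calibration("top"); print("orange",back(t,(319,192),10),"red",back(t,(258.5,225),10))
E
```

```text
orange [ 579.49483273 -218.85931331   10.        ] red [466.83664307 -22.918418    10.        ]
```

View pics/w8z.png

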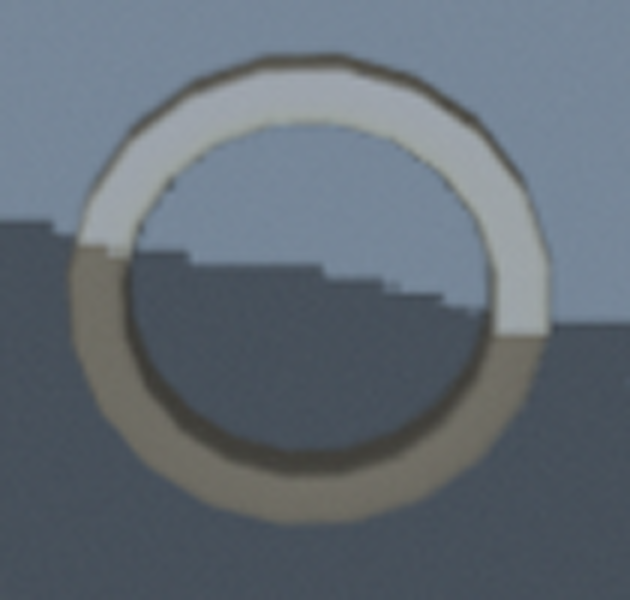

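```bash
python3 - <<'E'
from h import *
c=np.load("pics/w8.npy",allow_pickle=True).item()
f=lambda u,v:back(c,(205+u/6-.42,155+v/6-.42),10).round(1)
print(f(310,294.5),f(71,290),f(549,290),f(310,66),f(310,523))
goto([f(310,294.5)[0],(f(310,66)[1]+f(310,523)[1])/2,12.5],down(0))
E
```

```text
[ 472.2 -132.6   10. ] [ 441.9 -132.    10. ] [ 502.4 -132.    10. ] [ 472.3 -103.1   10. ] [ 472.1 -164.2   10. ]
turn [-0.     -0.0001 -0.    ] shift [ 0.234  -0.0099  0.002 ]
```

```bash
python3 -m handwheel '[[0,0,0,0.1,-0.006,0.003,0.85],[0,0,0,0.21,-0.006,0.003,0.85],[0,0,0,0.229,-0.006,0.003,0.85],[0,0,0,0.229,-0.006,0.003,0.85]]' 8; python3 - <<'E'
from h import *
st()
E
```

```text
clock: 9.68
eef_pos: [474.5, -134.3, 16.0]
eef_rot: [1.406, 1.569, -0.165]
wrist_force: [-0.3, -1.0, -0.4]
finger_gap: 79.9
t 9.68 pos [ 474.5 -134.3   16. ] x [ 0.002 -0.    -1.   ] jaw 0.0 F [-0.3 -1.  -0.4] gap 79.9 q [-0.35  0.44  1.85  0.    0.85 -0.35]
```

```bash
python3 -m handwheel '[[0,0,0,0.014,-0.007,-0.0027,0.85],[0,0,0,0.014,-0.007,-0.0027,0.85],[0,0,0,0.014,-0.007,-0.0027,0.7],[0,0,0,0.014,-0.007,-0.0027,0.5],[0,0,0,0.014,-0.007,-0.0027,0.5],[0,0,0,0.014,-0.007,-0.0027,0.5],[0,0,0,0.014,-0.007,-0.0027,0.5]]' 8; python3 - <<'E'
from h import *
st()
E
```

```text
clock: 10.55
eef_pos: [472.5, -133.5, 11.9]
eef_rot: [1.389, 1.568, -0.182]
wrist_force: [0.2, 0.9, 2.6]
finger_gap: 61.7
t 10.55 pos [ 472.5 -133.5   11.9] x [ 0.002 -0.    -1.   ] jaw -0.0 F [0.2 0.9 2.6] gap 61.7 q [-0.35  0.45  1.86  0.    0.84 -0.35]
```

Gripped (62 mm). Now lift.

```bash
python3 -m handwheel '[[0,0,0,-0.03,0,0,0.5],[0,0,0,-0.15,0,0,0.5],[0,0,0,-0.35,0,0,0.5],[0,0,0,-0.55,0,0,0.5],[0,0,0,-0.6,0,0,0.5],[0,0,0,-0.6,0,0,0.5]]'; python3 - <<'E'
from h import *
st();snap("wrist","w9",(150,130,370,300),3.5)
goto([640.6,60,190],down(0))
E
```

```text
clock: 11.3
eef_pos: [472.2, -133.4, 192.3]
eef_rot: [1.332, 1.567, -0.238]
wrist_force: [0.7, 0.4, -1.0]
finger_gap: 61.4
t 11.3 pos [ 472.2 -133.4  192.3] x [ 0.004 -0.001 -1.   ] jaw 0.0 F [ 0.7  0.4 -1. ] gap 61.4 q [-0.35  0.18  1.71  0.    1.24 -0.35]
turn [-0.      0.     -0.0004] shift [ 0.0039  0.563  -0.6443]
```

View pics/w9.png

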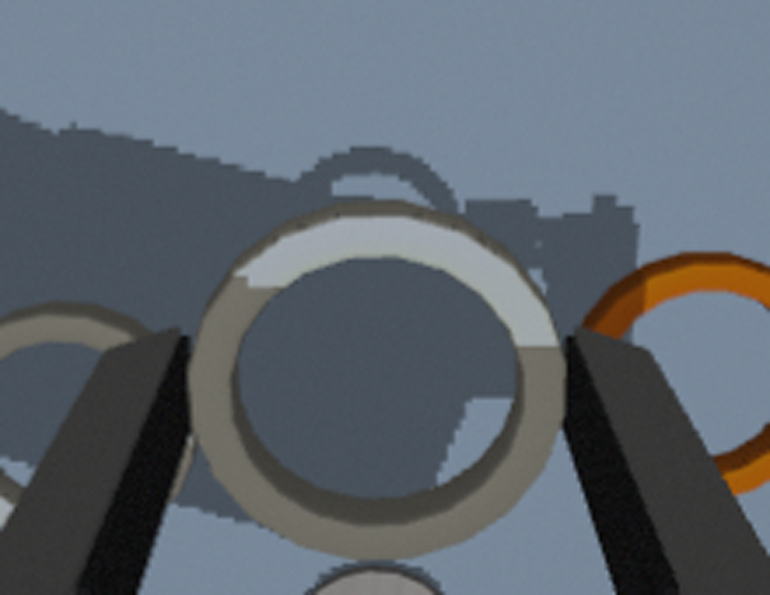

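```bash
python3 - <<'E'
from h import *
c=np.load("pics/w9.npy",allow_pickle=True).item()
f=lambda u,v,z:back(c,(150+u/3.5-.36,130+v/3.5-.36),z)
z=192.3-1.8
a=(f(190,380,z)+f(565,380,z)+f(377,214,z)*0)/2
print(f(190,380,z),f(565,380,z),f(377,214,z),f(377,558,z))
# screen at w7: rim top left197 right557 top 236 bottom 562?
c=np.load("pics/w7.npy",allow_pickle=True).item()
print(f(197,395,104),f(557,395,104),f(377,236,104),f(377,562,104), "holes", f(377,418,108))
E
```

```text
[ 441.70192691 -130.5602115   190.5       ] [ 501.81598493 -130.72310788  190.5       ] [ 471.68518058 -102.87276066  190.5       ] [ 471.62893439 -163.17631088  190.5       ]
[611.99195928 101.53895618 104.        ] [668.99548215 101.44123439 104.        ] [640.51887816 127.89721888 104.        ] [640.45396464  71.32778047 104.        ] holes [640.48115742  99.4634659  108.        ]
```

```bash
python3 -m handwheel '[[0,0,0,0,0.563,-0.775,0.5],[0,0,0,0,0.563,-0.775,0.5],[0,0,0,0,0.563,-0.775,0.5],[0,0,0,0,0.563,-0.775,0.5],[0,0,0,0,0.563,-0.775,0.5],[0,0,0,0,0.563,-0.775,0.5],[0,0,0,0.1,0.563,-0.775,0.5],[0,0,0,0.2,0.563,-0.775,0.5],[0,0,0,0.2,0.563,-0.775,0.5]]'; python3 - <<'E'
from h import *
st();snap("wrist","w10",(150,130,370,300),3.5)
goto([641,99.2,115.9],down(0))
E
```

```text
clock: 12.48
eef_pos: [638.9, 98.2, 127.7]
eef_rot: [-1.414, 1.566, -2.985]
wrist_force: [0.0, -0.8, -0.1]
finger_gap: 61.8
t 12.47 pos [638.9  98.2 127.7] x [-0.005 -0.001 -1.   ] jaw -0.0 F [ 0.  -0.8 -0.1] gap 61.8 q [ 0.1   0.59  1.31 -0.    1.25  0.1 ]
turn [-0.0002  0.0001  0.0005] shift [ 0.047   0.0039 -0.0025]
```

View pics/w10.png

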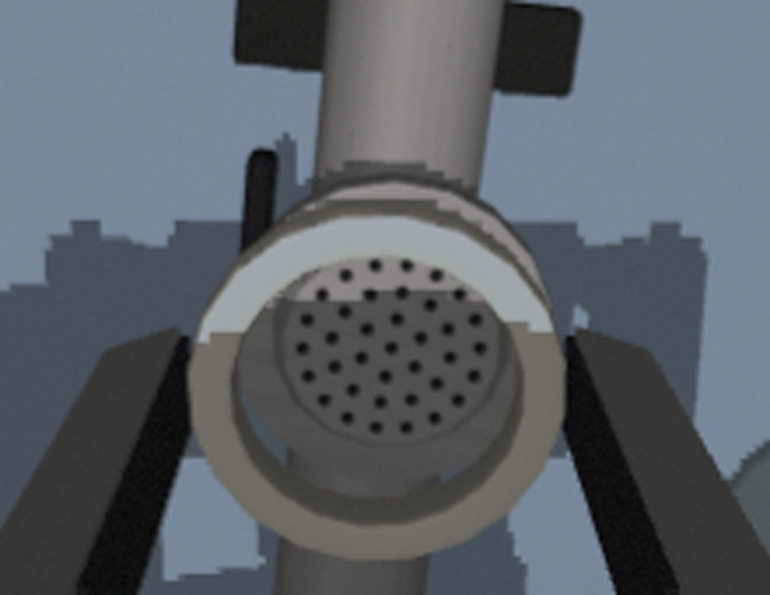

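```bash
python3 -c "
from h import *
c=np.load('pics/w10.npy',allow_pickle=True).item()
f=lambda u,v,z:back(c,(150+u/3.5-.36,130+v/3.5-.36),z)
print(f(391.5,346.5,108))"
python3 -m handwheel '[[0,0,0.0005,0,0.007,-0.003,0.5],[0,0,0.0005,0.015,0.007,-0.003,0.5],[0,0,0.0005,0.025,0.007,-0.003,0.5],[0,0,0.0005,0.025,0.007,-0.003,0.5]]'; python3 - <<'E'
from h import *
st();snap("wrist","w11",(150,130,370,300),3.5)
goto([641,99.2,115.9],down(0))
E
```

```text
[640.82375701  99.15970372 108.        ]
clock: 13.02
eef_pos: [641.9, 99.4, 122.3]
eef_rot: [-0.684, 1.57, -2.256]
wrist_force: [1.0, -0.9, 0.0]
finger_gap: 61.6
t 13.03 pos [641.9  99.4 122.3] x [-0. -0. -1.] jaw -0.0 F [ 1.  -0.9  0. ] gap 61.6 q [ 0.1   0.6   1.31 -0.    1.23  0.1 ]
turn [-0.0002  0.0001  0.    ] shift [ 0.0221 -0.0031  0.0005]
```

View pics/w11.png

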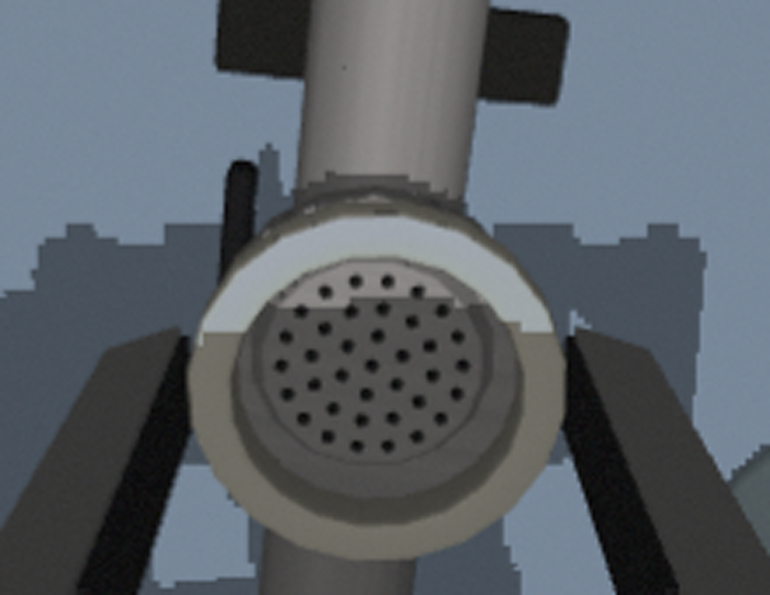

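```bash
python3 -m handwheel '[[0,0,0,0,-0.003,0.0005,0.5],[0,0,0,0.006,-0.003,0.0005,0.5],[0,0,0,0.011,-0.003,0.0005,0.5],[0,0,0,0.014,-0.003,0.0005,0.5],[0,0,0,0.014,-0.003,0.0005,0.5]]'; python3 - <<'E'
from h import *
st();snap("wrist","w12",(150,130,370,300),3.5)
goto([641,99.2,115.9],down(0))
E
```

```text
clock: 13.7
eef_pos: [641.0, 99.2, 118.2]
eef_rot: [-0.526, 1.57, -2.097]
wrist_force: [0.7, -0.2, -0.3]
finger_gap: 61.7
t 13.7 pos [641.   99.2 118.2] x [-0. -0. -1.] jaw -0.0 F [ 0.7 -0.2 -0.3] gap 61.7 q [ 0.1   0.6   1.31 -0.    1.23  0.1 ]
turn [-0.0002  0.0001  0.    ] shift [ 0.0079 -0.0001  0.0001]
```

View pics/w12.png

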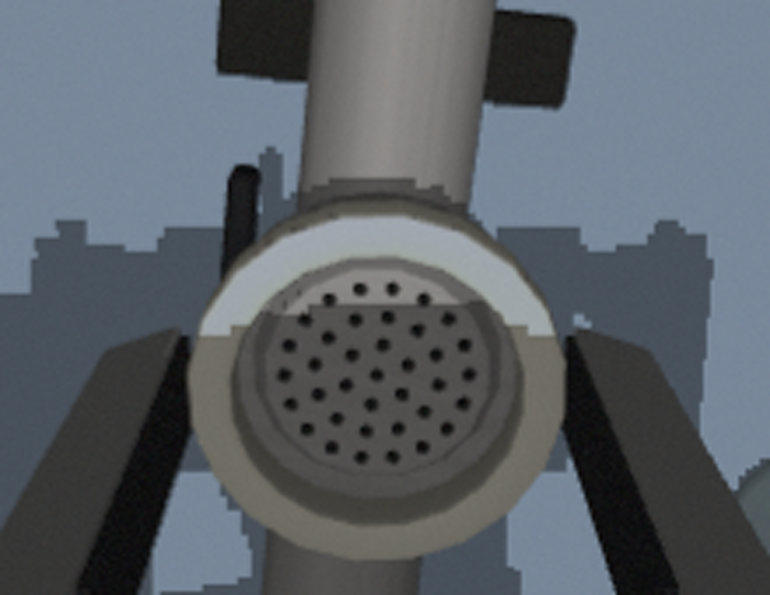

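The ring and raised middle are centred on each other (holes at 377, ring at 377). I'll lower the ring to contact.

```bash
python3 -m handwheel '[[0,0,0,0.003,0,0,0.5],[0,0,0,0.005,0,0,0.5],[0,0,0,0.007,0,0,0.5],[0,0,0,0.007,0,0,0.5]]'; python3 - <<'E'
from h import *
st()
E
```

```text
clock: 14.25
eef_pos: [641.0, 99.2, 116.1]
eef_rot: [-0.4, 1.57, -1.971]
wrist_force: [0.2, -0.6, -0.4]
finger_gap: 61.9
t 14.25 pos [641.   99.2 116.1] x [-0. -0. -1.] jaw -0.0 F [ 0.2 -0.6 -0.4] gap 61.9 q [ 0.1   0.6   1.32 -0.    1.22  0.1 ]
```

```bash
python3 -m handwheel '[[0,0,0,0.002,0,0,0.5],[0,0,0,0.003,0,0,0.5],[0,0,0,0.003,0,0,0.5]]'; python3 - <<'E'
from h import *
st()
E
```

```text
clock: 14.62
eef_pos: [641.1, 99.2, 115.9]
eef_rot: [0.768, 1.57, -0.804]
wrist_force: [-2.9, -0.4, 5.2]
finger_gap: 61.3
t 14.62 pos [641.1  99.2 115.9] x [ 0. -0. -1.] jaw -0.0 F [-2.9 -0.4  5.2] gap 61.3 q [ 0.1   0.6   1.32 -0.    1.22  0.1 ]
```

Contact came at the expected height (115.9). Release.

```bash
python3 -m handwheel '[[0,0,0,0,0,0,0.68],[0,0,0,0,0,0,0.72],[0,0,0,0,0,0,0.78],[0,0,0,0,0,0,0.84],[0,0,0,-0.03,0,0,0.84],[0,0,0,-0.1,0,0,1],[0,0,0,-0.2,0,0,1],[0,0,0,-0.2,0,0,1]]'; python3 - <<'E'
from h import *
st();snap("wrist","w13",(150,100,370,270),3.5)
E
```

```text
clock: 15.62
eef_pos: [642.1, 99.3, 178.8]
eef_rot: [1.595, 1.566, 0.023]
wrist_force: [0.2, 0.4, -0.2]
finger_gap: 93.9
t 15.62 pos [642.1  99.3 178.8] x [ 0.005  0.    -1.   ] jaw -0.0 F [ 0.2  0.4 -0.2] gap 93.9 q [ 0.1   0.55  1.25 -0.    1.34  0.1 ]
```

View pics/w13.png

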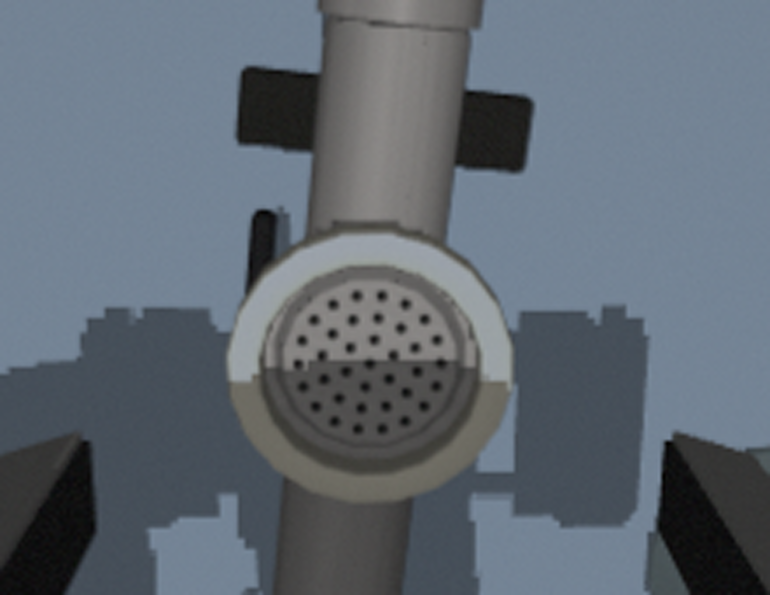

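The ring sits evenly around the raised middle, with holes and ring both at column 370. Next is the funnel.

```bash
python3 -c "
from h import *
c=np.load('pics/w13.npy',allow_pickle=True).item()
f=lambda u,v,z:back(c,(150+u/3.5-.36,100+v/3.5-.36),z)
print(f(228,360,114),f(513,360,114),f(370,232,114),f(370,502,114))"
python3 -m handwheel '[[0,0,0,0,-0.68,-0.042,1],[0,0,0,0,-0.68,-0.042,1],[0,0,0,0,-0.68,-0.042,1],[0,0,0,0,-0.68,-0.042,1],[0,0,0,0,-0.68,-0.042,1],[0,0,0,0,-0.68,-0.042,1]]'; python3 - <<'E'
from h import *
st();snap("wrist","w14",None,1.5)
E
```

```text
[610.37823137 102.2027811  114.        ] [670.75585516 101.99771653 114.        ] [640.52969458 129.79421568 114.        ] [640.33400217  69.2239913  114.        ]
clock: 16.42
eef_pos: [438.1, 111.9, 176.1]
eef_rot: [1.442, 1.569, -0.129]
wrist_force: [-0.1, 0.1, -0.5]
finger_gap: 93.9
t 16.43 pos [438.1 111.9 176.1] x [ 0.002 -0.    -1.   ] jaw -0.0 F [-0.1  0.1 -0.5] gap 93.9 q [ 0.17  0.12  1.83 -0.    1.19  0.17]
```

View pics/w14.png

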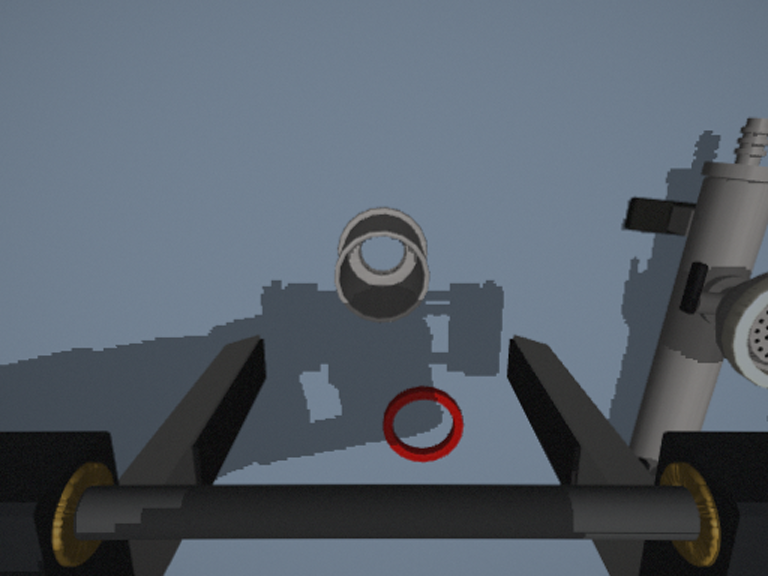

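```bash
python3 - <<'E'
from h import *
im=cv2.imread("pics/w14_raw.png")[130:220,210:300]
cv2.imwrite("pics/w14z.png",cv2.resize(im,None,fx=6.6667,fy=6.6667,interpolation=cv2.INTER_CUBIC))
E
```

```text
(no output)
```

View pics/w14z.png

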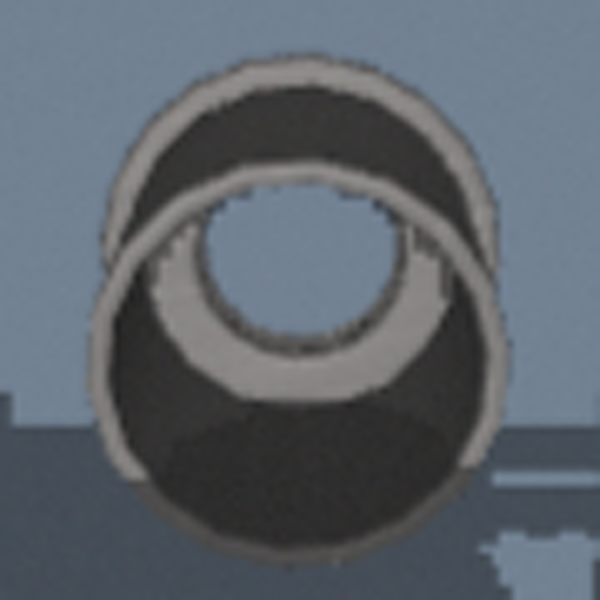

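```bash
python3 - <<'E'
from h import *
c=np.load('pics/w14.npy',allow_pickle=True).item()
f=lambda u,v,z:back(c,(210+u/6.6667-.43,130+v/6.6667-.43),z).round(1)
print(f(90,360,75),f(508,360,75),f(299,158,75),f(299,562,75),"flange",f(103,240,10),f(497,240,10),f(300,57,10))
E
```

```text
[409.  119.3  75. ] [461.7 119.2  75. ] [435.5 145.   75. ] [435.3  92.1  75. ] flange [404.8 120.6  10. ] [465.5 120.5  10. ] [435.3 148.6  10. ]
```

```bash
python3 -m handwheel '[[0,0,0,0.1,-0.009,-0.0213,1],[0,0,0,0.25,-0.009,-0.0213,1],[0,0,0,0.4,-0.009,-0.0213,1],[0,0,0,0.48,-0.009,-0.0213,1],[0,0,0,0.48,-0.009,-0.0213,1],[0,0,0,0.48,-0.009,-0.0213,1]]'; python3 - <<'E'
from h import *
st();goto([435.3,118.3,32],down(0))
E
```

```text
clock: 17.23
eef_pos: [436.5, 118.3, 32.7]
eef_rot: [1.507, 1.568, -0.065]
wrist_force: [-0.1, -0.5, 0.0]
finger_gap: 94.2
t 17.23 pos [436.5 118.3  32.7] x [ 0.003 -0.    -1.   ] jaw -0.1 F [-0.1 -0.5  0. ] gap 94.2 q [ 0.18  0.34  1.95 -0.    0.85  0.19]
turn [-0.0003  0.0001 -0.0008] shift [ 0.0023 -0.0038 -0.0001]
```

```bash
python3 -m handwheel '[[0,0,-0.0008,0.002,-0.004,0,0.9],[0,0,-0.0008,0.002,-0.004,0,0.7],[0,0,-0.0008,0.002,-0.004,0,0.5],[0,0,-0.0008,0.002,-0.004,0,0.45],[0,0,-0.0008,0.002,-0.004,0,0.45],[0,0,-0.0008,0.002,-0.004,0,0.45],[0,0,-0.0008,0.002,-0.004,0,0.45]]' 20; python3 - <<'E'
from h import *
st()
E
```

```text
clock: 18.1
eef_pos: [435.3, 118.3, 32.1]
eef_rot: [0.381, 1.571, -1.191]
wrist_force: [0.1, -0.6, 2.5]
finger_gap: 52.8
t 18.1 pos [435.3 118.3  32.1] x [ 0. -0. -1.] jaw -0.1 F [ 0.1 -0.6  2.5] gap 52.8 q [ 0.18  0.34  1.95 -0.    0.85  0.19]
```

```bash
python3 -m handwheel '[[0,0,0,-0.03,0,0,0.45],[0,0,0,-0.15,0,0,0.45],[0,0,0,-0.35,0,0,0.45],[0,0,0,-0.5,0,0,0.45],[0,0,0,-0.58,0,0,0.45],[0,0,0,-0.58,0,0,0.45]]'; python3 - <<'E'
from h import *
st();snap("wrist","w15",(150,130,370,300),3.5)
E
```

```text
clock: 18.85
eef_pos: [435.7, 118.4, 207.6]
eef_rot: [1.71, 1.568, 0.138]
wrist_force: [0.6, 0.1, -2.9]
finger_gap: 53.1
t 18.85 pos [435.7 118.4 207.6] x [ 0.003  0.    -1.   ] jaw -0.1 F [ 0.6  0.1 -2.9] gap 53.1 q [ 0.18  0.08  1.79 -0.    1.26  0.19]
```

View pics/w15.png

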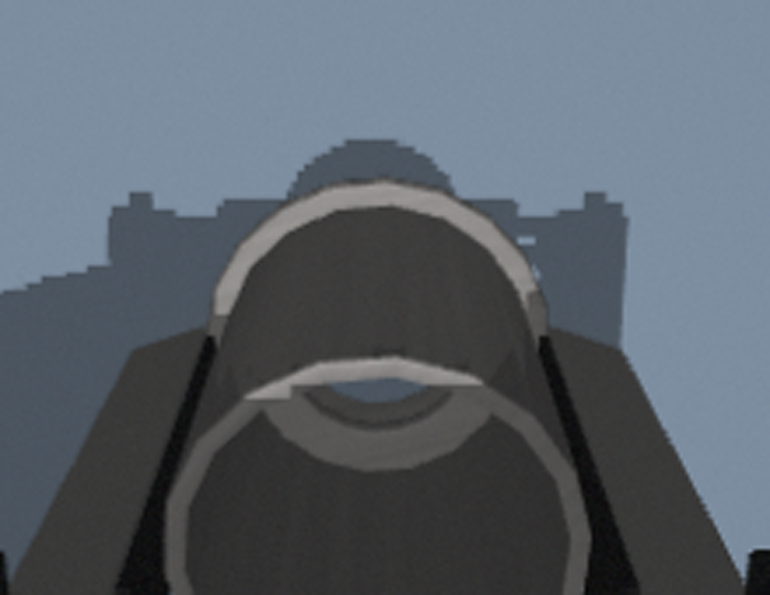

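```bash
python3 - <<'E'
from h import *
c=np.load('pics/w15.npy',allow_pickle=True).item()
f=lambda u,v,z:back(c,(150+u/3.5-.36,130+v/3.5-.36),z).round(1)
z=207.6
print("flange top",f(380,183,z-22.1),"mouth",f(166,540,z+42.9),f(590,540,z+42.9),f(382,357,z+42.9))
goto([641,99.3,207],down(0))
E
```

```text
flange top [435.8 148.4 185.5] mouth [408.9 120.2 250.5] [461.5 119.9 250.5] [435.7 144.6 250.5]
turn [-0.0003  0.     -0.0002] shift [-0.003   0.6865  0.0626]
```

```bash
python3 -m handwheel '[[0,0,0,0,0.684,0.062,0.45],[0,0,0,0,0.684,0.062,0.45],[0,0,0,0,0.684,0.062,0.45],[0,0,0,0,0.684,0.062,0.45],[0,0,0,0,0.684,0.062,0.45],[0,0,0,0,0.684,0.062,0.45],[0,0,0,0.08,0.684,0.062,0.45],[0,0,0,0.16,0.684,0.062,0.45],[0,0,0,0.17,0.684,0.062,0.45],[0,0,0,0.17,0.684,0.062,0.45]]'; python3 - <<'E'
from h import *
st();snap("wrist","w16",(150,130,370,300),3.5); snap("scene","s16",(200,130,380,270),4)
goto([640.9,99.7,141.1],down(0))
E
```

```text
clock: 20.15
eef_pos: [640.2, 99.6, 156.1]
eef_rot: [1.599, 1.569, 0.027]
wrist_force: [0.2, -0.8, -1.8]
finger_gap: 53.1
t 20.15 pos [640.2  99.6 156.1] x [ 0.001  0.    -1.   ] jaw -0.1 F [ 0.2 -0.8 -1.8] gap 53.1 q [ 0.1   0.56  1.28 -0.    1.29  0.1 ]
turn [-0.0003 -0.     -0.0007] shift [ 0.0513  0.001  -0.0004]
```

View pics/w16.png

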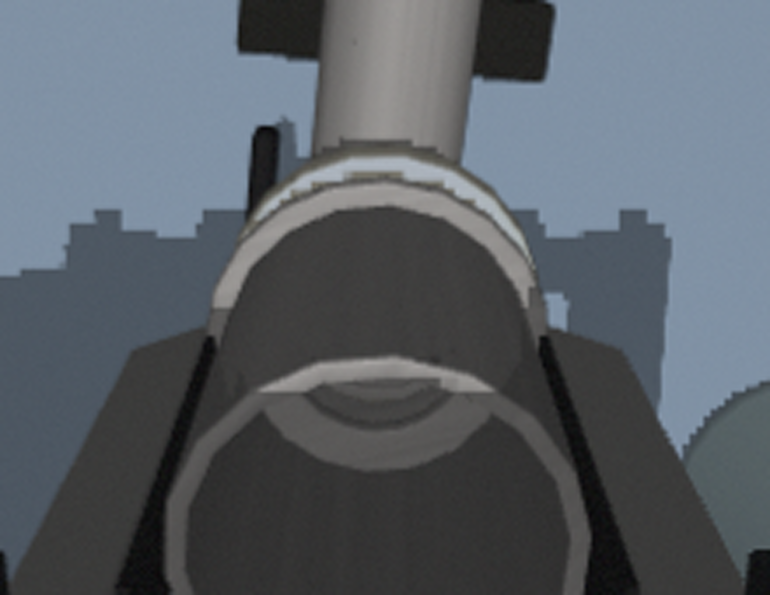

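View pics/s16.png

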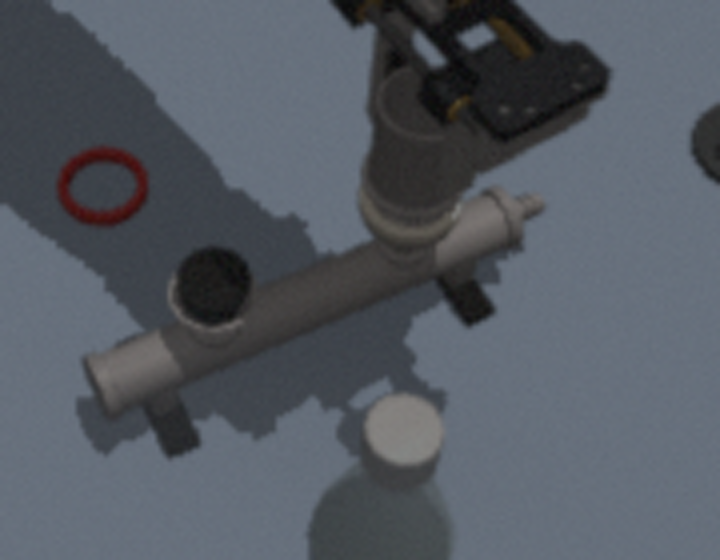

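```bash
python3 - <<'E'
from h import *
c=np.load('pics/w16.npy',allow_pickle=True).item()
a=np.radians(np.arange(0,360,3))
def dr(im,cx,cy,z,r,col):
    P=np.c_[cx+r*np.cos(a),cy+r*np.sin(a),0*a+z]
    q=((proj(c,P)+.5-[150,130])*3.5).astype(int); cv2.polylines(im,[q.reshape(-1,1,2)],True,col,1)
im=cv2.imread("pics/w16.png")
dr(im,640.5,99.5,114,31,(0,0,255)); dr(im,639.8,99.4,156.1-22.1,31,(0,255,0)); dr(im,639.8,99.4,156.1+42.9,27,(255,255,0))
cv2.imwrite("pics/w16o.png",im)
E
```

```text
(no output)
```

View pics/w16o.png

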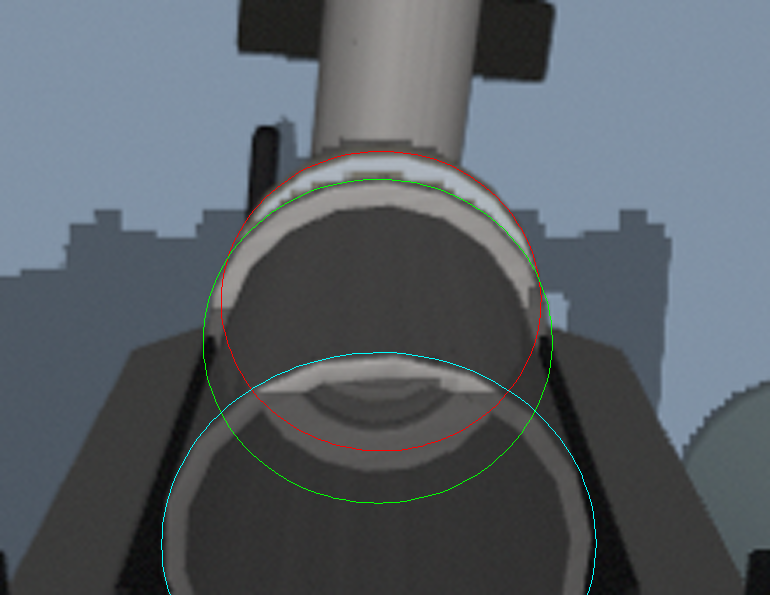

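The red and green model circles agree with the ring and flange, so I'll lower the funnel.

```bash
python3 -m handwheel '[[0,0,0,0.01,0.0015,0,0.45],[0,0,0,0.02,0.0015,0,0.45],[0,0,0,0.03,0.0015,0,0.45],[0,0,0,0.04,0.0015,0,0.45],[0,0,0,0.043,0.0015,0,0.45],[0,0,0,0.043,0.0015,0,0.45]]'; python3 - <<'E'
from h import *
st()
goto([640.9,99.7,141.1],down(0))
E
```

```text
clock: 21.0
eef_pos: [641.0, 99.6, 143.6]
eef_rot: [1.638, 1.568, 0.067]
wrist_force: [-0.1, 0.3, -2.8]
finger_gap: 52.9
t 21.0 pos [641.   99.6 143.6] x [ 0.002  0.    -1.   ] jaw -0.1 F [-0.1  0.3 -2.8] gap 52.9 q [ 0.1   0.58  1.29 -0.    1.27  0.1 ]
turn [-0.0003 -0.     -0.0007] shift [ 0.0082 -0.0004 -0.0003]
```

```bash
python3 -m handwheel '[[0,0,-0.0007,0.002,0,0,0.45],[0,0,-0.0007,0.004,0,0,0.45],[0,0,-0.0007,0.006,0,0,0.45],[0,0,-0.0007,0.0075,0,0,0.45],[0,0,-0.0007,0.0075,0,0,0.45]]'; python3 - <<'E'
from h import *
st()
E
```

```text
clock: 21.62
eef_pos: [641.0, 99.6, 141.4]
eef_rot: [2.37, 1.571, 0.798]
wrist_force: [-1.4, 0.6, -0.8]
finger_gap: 53.1
t 21.62 pos [641.   99.6 141.4] x [ 0.  0. -1.] jaw -0.1 F [-1.4  0.6 -0.8] gap 53.1 q [0.1  0.58 1.29 0.   1.27 0.1 ]
```

```bash
python3 -m handwheel '[[0,0,0,0.001,0,0,0.45],[0,0,0,0.002,0,0,0.45],[0,0,0,0.002,0,0,0.45]]'; python3 - <<'E'
from h import *
st()
E
```

```text
clock: 22.0
eef_pos: [641.1, 99.6, 141.3]
eef_rot: [1.854, 1.57, 0.282]
wrist_force: [-3.5, -1.0, 6.1]
finger_gap: 53.2
t 22.0 pos [641.1  99.6 141.3] x [ 0.001  0.    -1.   ] jaw -0.1 F [-3.5 -1.   6.1] gap 53.2 q [0.1  0.58 1.29 0.   1.27 0.1 ]
```

```bash
python3 -m handwheel '[[0,0,0,0,0,0,0.58],[0,0,0,0,0,0,0.62],[0,0,0,0,0,0,0.7],[0,0,0,0,0,0,0.8],[0,0,0,0,0,0,1],[0,0,0,-0.1,0,0,1],[0,0,0,-0.25,0,0,1],[0,0,0,-0.4,0,0,1],[0,0,0,-0.4,0,0,1]]'; python3 - <<'E'
from h import *
st();snap("wrist","w17",(150,100,370,270),3.5)
E
```

```text
clock: 23.12
eef_pos: [642.0, 99.7, 265.3]
eef_rot: [1.683, 1.564, 0.111]
wrist_force: [0.9, 0.7, -0.9]
finger_gap: 93.5
t 23.12 pos [642.   99.7 265.3] x [ 0.007  0.001 -1.   ] jaw -0.1 F [ 0.9  0.7 -0.9] gap 93.5 q [0.1  0.5  1.13 0.   1.51 0.1 ]
```

View pics/w17.png

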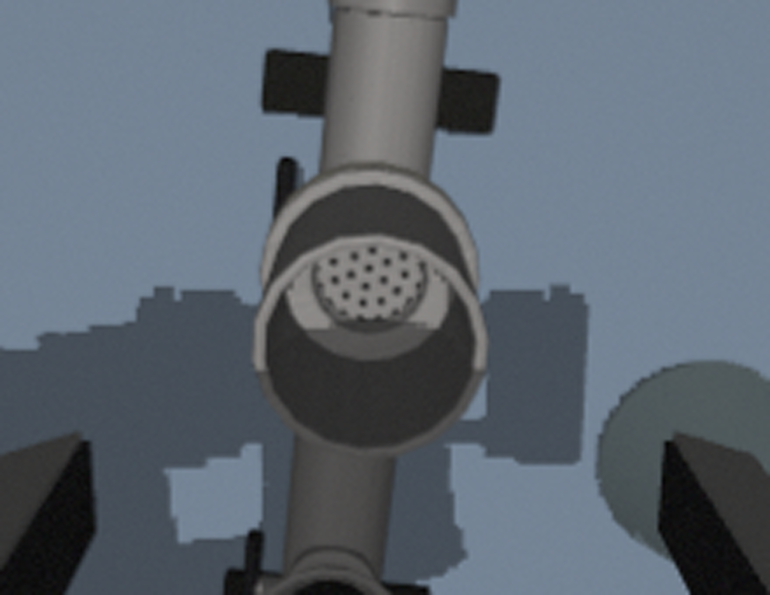

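The funnel stands straight, with its flange concentric on the ring. Next is the lid.

```bash
python3 -c "
from h import *
c=np.load('pics/w17.npy',allow_pickle=True).item()
f=lambda u,v,z:back(c,(150+u/3.5-.36,100+v/3.5-.36),z).round(1)
print(f(254,345,184),f(487,345,184),f(370,236,184),f(370,455,184), 'flange',f(370,165,119),f(260,275,119),f(480,275,119))"
python3 -m handwheel '[[0,0,0,0,-0.4,0.95,1],[0,0,0,0,-0.4,0.95,1],[0,0,0,0,-0.4,0.95,1],[0,0,0,0,-0.4,0.95,1],[0,0,0,0,-0.4,0.95,1],[0,0,0,0,-0.4,0.95,1],[0,0,0,0,-0.4,0.95,1]]'; python3 - <<'E'
from h import *
st();goto([472,-308,120],down(0))
E
```

```text
[614.3 100.6 184. ] [666.9 100.4 184. ] [640.6 125.7 184. ] [640.4  73.7 184. ] flange [640.7 131.  119. ] [609.9 100.3 119. ] [671.3 100.1 119. ]
clock: 24.05
eef_pos: [520.9, -184.9, 261.0]
eef_rot: [2.237, 1.569, 0.664]
wrist_force: [-0.0, 0.3, 1.5]
finger_gap: 94.2
t 24.05 pos [ 520.9 -184.9  261. ] x [ 0.002  0.001 -1.   ] jaw -0.1 F [-0.   0.3  1.5] gap 94.2 q [-0.41  0.27  1.44  0.    1.42 -0.41]
turn [-0.0004 -0.0004 -0.0005] shift [ 0.4692 -0.1633  0.4112]
```

Funnel mouth centre is (640.6, 99.7), and the flange centre is consistent with it, so it is upright.

```bash
python3 -m handwheel '[[0,0,0,0.1,-0.163,0.411,1],[0,0,0,0.2,-0.163,0.411,1],[0,0,0,0.4,-0.163,0.411,1],[0,0,0,0.5,-0.163,0.411,0.7],[0,0,0,0.5,-0.163,0.411,0.6],[0,0,0,0.5,-0.163,0.411,0.6]]'; python3 - <<'E'
from h import *
st();snap("wrist","w18",None,1.5)
E
```

```text
clock: 24.8
eef_pos: [473.4, -307.5, 112.5]
eef_rot: [1.61, 1.568, 0.039]
wrist_force: [-0.3, -0.9, -0.1]
finger_gap: 67.3
t 24.8 pos [ 473.4 -307.5  112.5] x [ 0.003  0.    -1.   ] jaw 0.0 F [-0.3 -0.9 -0.1] gap 67.3 q [-0.64  0.43  1.59  0.    1.12 -0.64]
```

View pics/w18.png

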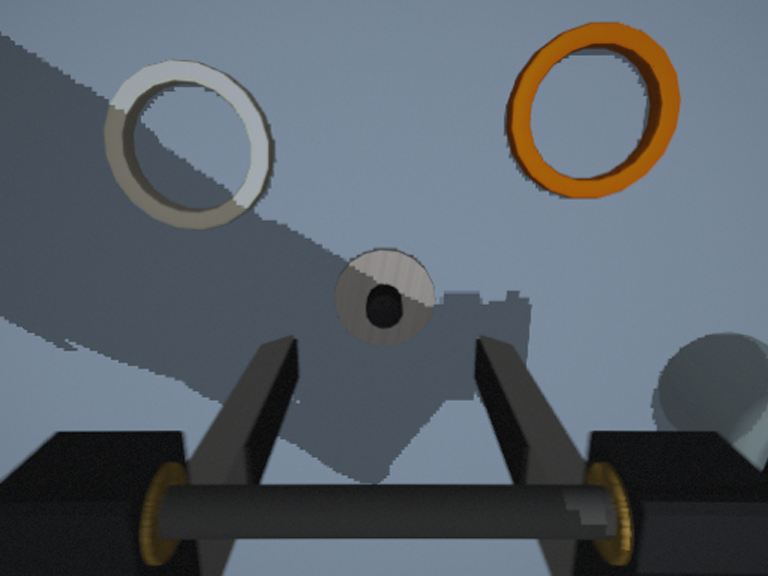

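```bash
python3 - <<'E'
from h import *
c=np.load('pics/w18.npy',allow_pickle=True).item()
im=cv2.imread("pics/w18_raw.png")[155:240,210:300]
cv2.imwrite("pics/w18z.png",cv2.resize(im,None,fx=7,fy=7,interpolation=cv2.INTER_CUBIC))
disc("w18",(210,155,300,240),11,inv=lambda s:((s[...,2]-s[...,0])>-6))
E
```

```text
px [255.79507065 197.75006485] (64.2414779663086, 66.51643371582031) world [ 471.9 -313.6] diam 57.2 ell [ 471.9 -312.8   11. ]
```

View pics/w18z.png

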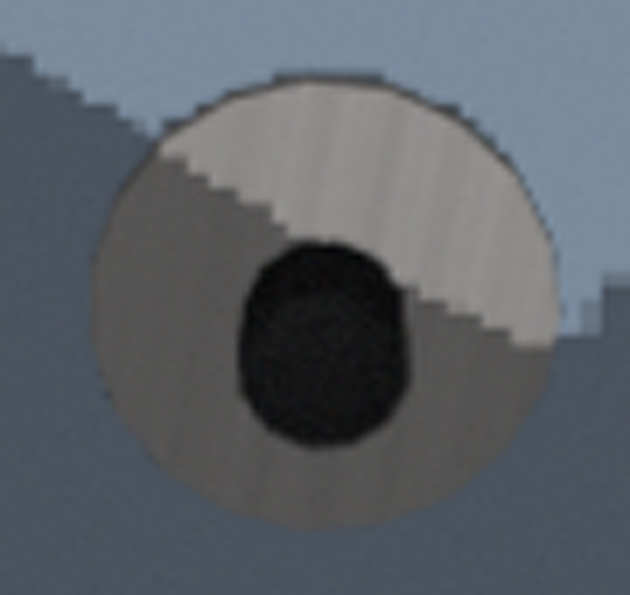

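```bash
python3 - <<'E'
from h import *
c=np.load('pics/w18.npy',allow_pickle=True).item()
f=lambda u,v,z:back(c,(210+u/7-.43,155+v/7-.43),z).round(1)
print(f(93,300,11),f(556,300,11),f(325,80,11),f(325,529,11),"knob",f(238,360,33),f(410,360,33),f(324,447,33))
goto([471.9,-313.6,24],down(0))
E
```

```text
[ 443.8 -312.4   11. ] [ 500.2 -312.5   11. ] [ 472.1 -285.1   11. ] [ 472.  -342.6   11. ] knob [ 462.2 -312.6   33. ] [ 481.7 -312.6   33. ] [ 471.9 -323.1   33. ]
turn [ 0.      0.0001 -0.0013] shift [ 0.2961 -0.0062  0.0195]
```

```bash
python3 -m handwheel '[[0,0,-0.001,0,-0.006,0.019,0.6],[0,0,-0.001,0.15,-0.006,0.019,0.6],[0,0,-0.001,0.24,-0.006,0.019,0.6],[0,0,-0.001,0.28,-0.006,0.019,0.6],[0,0,-0.001,0.28,-0.006,0.019,0.6],[0,0,-0.001,0.28,-0.006,0.019,0.6]]'; python3 - <<'E'
from h import *
st();goto([472,-313.4,24],down(0))
E
```

```text
clock: 25.6
eef_pos: [472.6, -314.0, 30.3]
eef_rot: [0.952, 1.568, -0.619]
wrist_force: [0.3, 0.4, 0.5]
finger_gap: 56.7
t 25.6 pos [ 472.6 -314.    30.3] x [ 0.002 -0.002 -1.   ] jaw 0.0 F [0.3 0.4 0.5] gap 56.7 q [-0.65  0.55  1.63  0.    0.96 -0.65]
turn [ 0.      0.0006 -0.0008] shift [ 0.0209 -0.0019 -0.0019]
```

```bash
python3 -m handwheel '[[0,0.0006,-0.0008,0.012,-0.002,-0.002,0.6],[0,0.0006,-0.0008,0.021,-0.002,-0.002,0.6],[0,0.0006,-0.0008,0.021,-0.002,-0.002,0.5],[0,0.0006,-0.0008,0.021,-0.002,-0.002,0.3],[0,0.0006,-0.0008,0.021,-0.002,-0.002,0.1],[0,0.0006,-0.0008,0.021,-0.002,-0.002,0.1],[0,0.0006,-0.0008,0.021,-0.002,-0.002,0.1],[0,0.0006,-0.0008,0.021,-0.002,-0.002,0.1]]' 20; python3 - <<'E'
from h import *
st()
E
```

```text
clock: 26.6
eef_pos: [472.0, -313.4, 24.0]
eef_rot: [2.672, 1.571, 1.102]
wrist_force: [-0.4, -0.8, 0.8]
finger_gap: 19.4
t 26.6 pos [ 472.  -313.4   24. ] x [ 0.  0. -1.] jaw 0.0 F [-0.4 -0.8  0.8] gap 19.4 q [-0.65  0.56  1.63  0.    0.95 -0.65]
```

```bash
python3 -m handwheel '[[0,0,0,-0.03,0,0,0.1],[0,0,0,-0.15,0,0,0.1],[0,0,0,-0.35,0,0,0.1],[0,0,0,-0.55,0,0,0.1],[0,0,0,-0.73,0,0,0.1],[0,0,0,-0.73,0,0,0.1],[0,0,0,-0.73,0,0,0.1]]'; python3 - <<'E'
from h import *
st();snap("wrist","w19",(150,130,370,300),3.5)
E
```

```text
clock: 27.48
eef_pos: [471.6, -313.1, 242.2]
eef_rot: [-2.305, 1.57, 2.408]
wrist_force: [-0.6, 0.4, -2.1]
finger_gap: 19.1
t 27.48 pos [ 471.6 -313.1  242.2] x [-0.001  0.001 -1.   ] jaw 0.0 F [-0.6  0.4 -2.1] gap 19.1 q [-0.65  0.32  1.43  0.    1.39 -0.65]
```

View pics/w19.png

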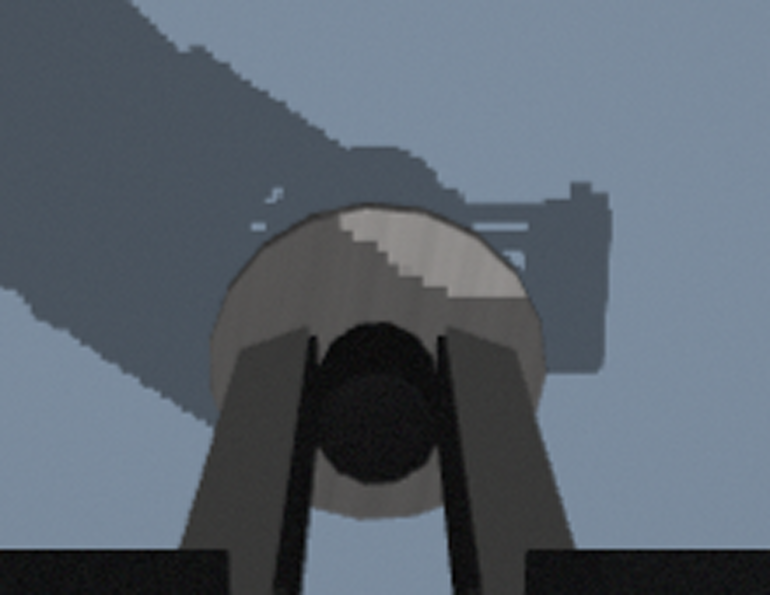

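```bash
python3 - <<'E'
from h import *
c=np.load('pics/w19.npy',allow_pickle=True).item()
f=lambda u,v,z:back(c,(150+u/3.5-.36,130+v/3.5-.36),z).round(1)
z=242.2-13
print(f(211,362,z),f(545,362,z),f(378,207,z),f(378,518,z),telemetry.read_state()["eef_pos"])
E
```

```text
[ 442.9 -312.1  229.2] [ 499.7 -312.2  229.2] [ 471.3 -284.7  229.2] [ 471.3 -342.   229.2] [ 471.53499387 -313.03425628  241.58020809]
```

```bash
python3 -m handwheel '[[0,0,0,0,0.45,-0.95,0.1],[0,0,0,0,0.45,-0.95,0.1],[0,0,0,0,0.45,-0.95,0.1],[0,0,0,0,0.45,-0.95,0.1],[0,0,0,0,0.45,-0.95,0.1],[0,0,0,0,0.45,-0.95,0.1],[0,0,0,0,0.45,-0.95,0.1]]'; python3 - <<'E'
from h import *
st();goto([640.9,100,225],down(0))
E
```

```text
clock: 28.4
eef_pos: [606.1, -28.2, 240.3]
eef_rot: [-1.922, 1.566, 2.791]
wrist_force: [0.1, 0.7, -2.0]
finger_gap: 19.1
t 28.4 pos [606.1 -28.2 240.3] x [-0.004  0.002 -1.   ] jaw 0.0 F [ 0.1  0.7 -2. ] gap 19.1 q [-0.11  0.41  1.31  0.    1.43 -0.11]
turn [ 0.0001 -0.0005  0.0014] shift [ 0.0513  0.1165 -0.4273]
```

```bash
python3 -m handwheel '[[0,-0.0005,0.001,0,0.116,-0.427,0.1],[0,-0.0005,0.001,0,0.116,-0.427,0.1],[0,-0.0005,0.001,0,0.116,-0.427,0.1],[0,-0.0005,0.001,0.02,0.116,-0.427,0.1],[0,-0.0005,0.001,0.05,0.116,-0.427,0.1],[0,-0.0005,0.001,0.05,0.116,-0.427,0.1]]'; python3 - <<'E'
from h import *
st();snap("wrist","w20",(150,130,370,300),3.5);goto([640.9,100,202],down(0))
E
```

```text
clock: 29.15
eef_pos: [640.3, 98.4, 224.4]
eef_rot: [-1.457, 1.568, -3.029]
wrist_force: [0.4, -0.2, -1.4]
finger_gap: 19.5
t 29.15 pos [640.3  98.4 224.4] x [-0.003 -0.    -1.   ] jaw -0.1 F [ 0.4 -0.2 -1.4] gap 19.5 q [ 0.1   0.52  1.19 -0.    1.43  0.1 ]
turn [-0.0003  0.      0.0006] shift [ 0.0769  0.0012 -0.0043]
```

View pics/w20.png

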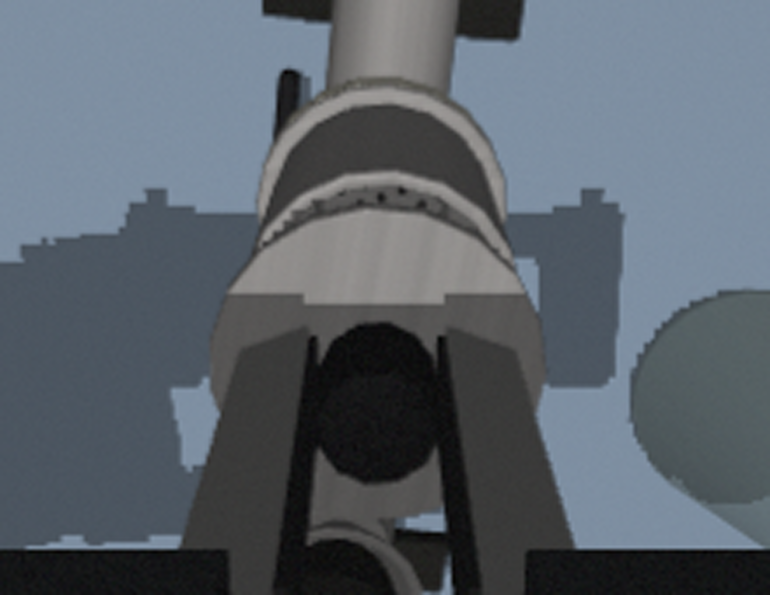

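```bash
python3 -m handwheel '[[0,0,0.0006,0,0.0015,-0.005,0.1],[0,0,0.0006,0.02,0.0015,-0.005,0.1],[0,0,0.0006,0.035,0.0015,-0.005,0.1],[0,0,0.0006,0.045,0.0015,-0.005,0.1],[0,0,0.0006,0.045,0.0015,-0.005,0.1]]'; python3 - <<'E'
from h import *
st();snap("wrist","w21",(150,130,370,300),3.5);goto([640.9,100,202],down(0))
E
```

```text
clock: 29.82
eef_pos: [640.9, 100.2, 211.2]
eef_rot: [-1.185, 1.57, -2.757]
wrist_force: [-1.2, 0.5, -1.1]
finger_gap: 19.5
t 29.82 pos [640.9 100.2 211.2] x [-0. -0. -1.] jaw -0.1 F [-1.2  0.5 -1.1] gap 19.5 q [ 0.1   0.53  1.21 -0.    1.41  0.1 ]
turn [-0.0003  0.0001  0.    ] shift [ 0.0317 -0.0003  0.0008]
```

View pics/w21.png

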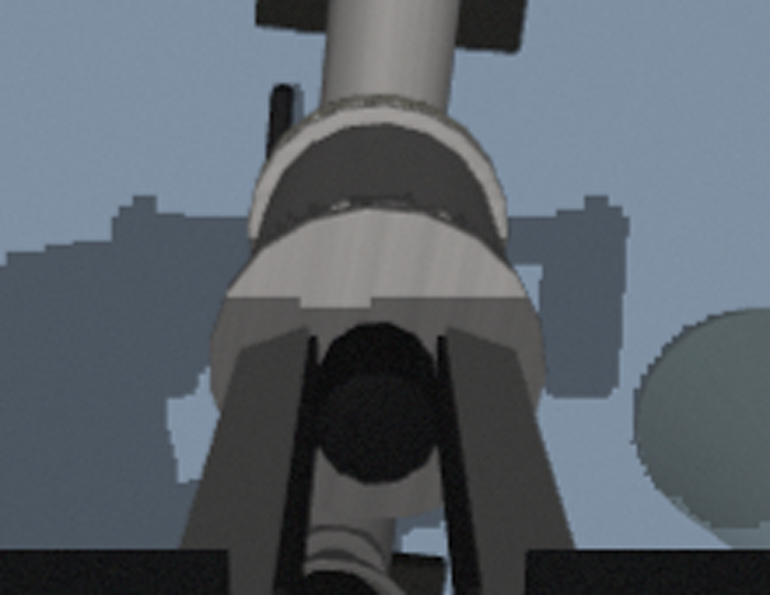

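Aligned. I'll lower in small steps.

```bash
python3 -m handwheel '[[0,0,0,0.007,0,0.0008,0.1],[0,0,0,0.013,0,0.0008,0.1],[0,0,0,0.019,0,0.0008,0.1],[0,0,0,0.024,0,0.0008,0.1],[0,0,0,0.028,0,0.0008,0.1],[0,0,0,0.028,0,0.0008,0.1]]'; python3 - <<'E'
from h import *
st();goto([640.9,100,202],down(0))
E
```

```text
clock: 30.62
eef_pos: [641.0, 100.0, 203.0]
eef_rot: [-0.825, 1.57, -2.397]
wrist_force: [-0.4, -1.3, -1.3]
finger_gap: 19.4
t 30.62 pos [641. 100. 203.] x [-0. -0. -1.] jaw -0.1 F [-0.4 -1.3 -1.3] gap 19.4 q [ 0.1   0.53  1.22 -0.    1.39  0.1 ]
turn [-0.0003  0.0001  0.0001] shift [ 0.0034 -0.0002 -0.0001]
```

```bash
python3 -m handwheel '[[0,0,0,0.002,0,0,0.1],[0,0,0,0.004,0,0,0.1],[0,0,0,0.005,0,0,0.1],[0,0,0,0.005,0,0,0.1]]'; python3 - <<'E'
from h import *
st();goto([640.9,100,202],down(0))
E
```

```text
clock: 31.12
eef_pos: [641.1, 100.0, 202.0]
eef_rot: [1.404, 1.57, -0.168]
wrist_force: [-1.2, 0.1, 4.3]
finger_gap: 19.2
t 31.12 pos [641.1 100.  202. ] x [ 0. -0. -1.] jaw -0.1 F [-1.2  0.1  4.3] gap 19.2 q [ 0.1   0.53  1.22 -0.    1.39  0.1 ]
turn [-0.0003  0.     -0.0002] shift [-0.     -0.0006  0.0001]
```

Contact came at exactly 202.0. Release and retreat.

```bash
python3 -m handwheel '[[0,0,0,0,0,0,0.25],[0,0,0,0,0,0,0.32],[0,0,0,0,0,0,0.4],[0,0,0,0,0,0,0.5],[0,0,0,0,0,0,0.5],[0,0,0,-0.1,0,0,0.5],[0,0,0,-0.2,0,0,0.5],[0,0,0,-0.3,0,0,0.5],[0,0,0,-0.3,0,0,0.5]]'; python3 - <<'E'
from h import *
st();snap("wrist","w22",(150,100,370,270),3.5)
E
```

```text
clock: 32.25
eef_pos: [641.6, 100.1, 294.3]
eef_rot: [1.635, 1.566, 0.064]
wrist_force: [-0.5, -0.8, 0.3]
finger_gap: 47.0
t 32.25 pos [641.6 100.1 294.3] x [ 0.005  0.    -1.   ] jaw -0.0 F [-0.5 -0.8  0.3] gap 47.0 q [ 0.1   0.49  1.08 -0.    1.57  0.1 ]
```

```bash
python3 -m handwheel '[[0,0,0,0,-0.5,-0.5,0.5],[0,0,0,0,-0.5,-0.5,0.5],[0,0,0,0,-0.5,-0.5,0.5],[0,0,0,0,-0.5,-0.5,0.5],[0,0,0,0,-0.5,-0.5,0.5],[0,0,0,0,-0.5,-0.5,0.5]]'; python3 - <<'E'
from h import *
st();snap("scene","s22",(200,100,380,240),4);snap("top","t22",None,1.5)
c=calibration("scene");a=np.radians(np.arange(0,360,3));im=cv2.imread("pics/s22.png")
for z,r,col in((114,31,(0,0,255)),(119,31,(0,255,0)),(184,29,(255,255,0)),(189,29,(255,0,255))):
    q=((proj(c,np.c_[640.6+r*np.cos(a),99.7+r*np.sin(a),0*a+z])+.5-[200,100])*4).astype(int); cv2.polylines(im,[q.reshape(-1,1,2)],True,col,1)
cv2.imwrite("pics/s22o.png",im)
E
```

```text
clock: 33.05
eef_pos: [491.7, 249.6, 291.1]
eef_rot: [0.837, 1.57, -0.736]
wrist_force: [0.3, 0.4, -0.3]
finger_gap: 47.1
t 33.05 pos [491.7 249.6 291.1] x [ 0.001 -0.001 -1.   ] jaw -0.1 F [ 0.3  0.4 -0.3] gap 47.1 q [ 0.4   0.26  1.4  -0.    1.49  0.41]
```

View pics/w22.png

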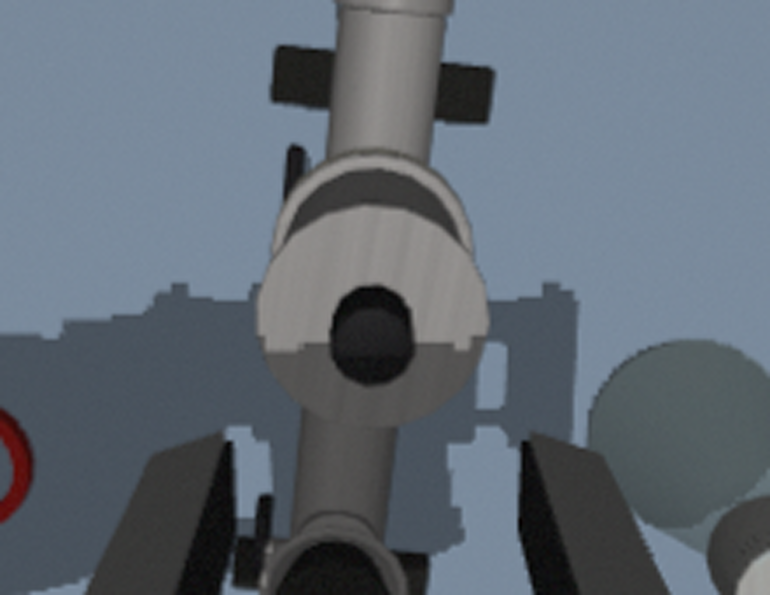

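View pics/s22.png

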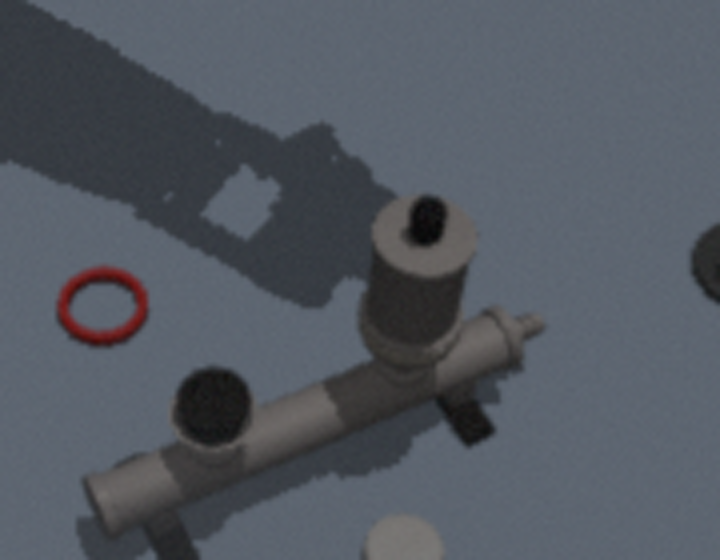

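View pics/s22o.png

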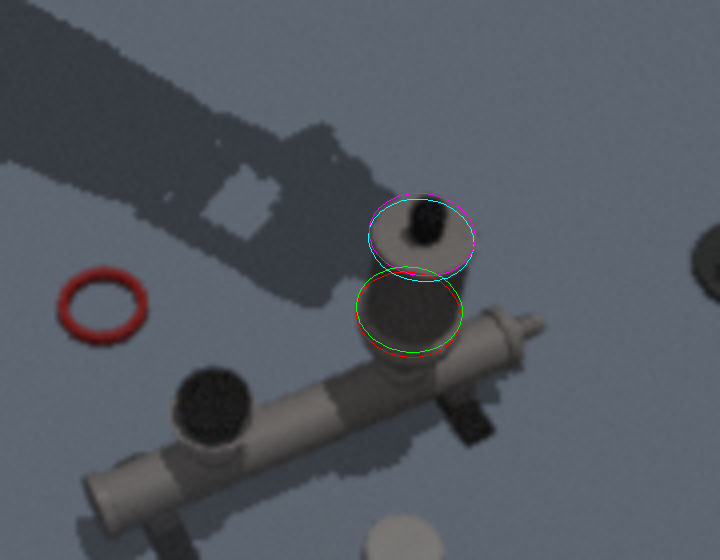

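View pics/t22.png

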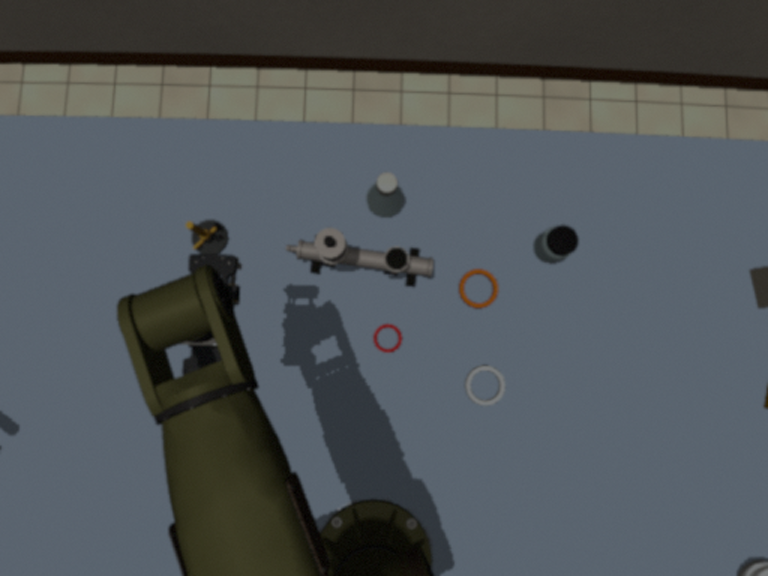

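```bash
python3 - <<'E'
from h import *
c=np.load('pics/w22.npy',allow_pickle=True).item()
f=lambda u,v,z:back(c,(150+u/3.5-.36,100+v/3.5-.36),z).round(1)
print(f(257,312,189),f(488,312,189),f(372,205,189),f(372,427,189),"knob bottom",f(372,385,211))
print(order.sign_off())
E
```

```text
[612.2 101.8 189. ] [668.8 101.6 189. ] [640.5 128.3 189. ] [640.3  71.4 189. ] knob bottom [640.3  90.6 211. ]
the job is handed in; nothing more can be done
None
```

The filter holder is back together on the open station, and I handed the job in at about 33 s of the 120 s. I placed the screen, the small white ring, the funnel and the lid in that order. Each was lowered slowly until it touched, then let go.

- **Heights:** each part made contact within about 0.2 mm of its calculated home height, with a peak push of about 8 N.
- **Alignment:** wrist-camera checks after each release put all four parts on the same axis to within about 0.5 mm, around x = 640.5, y = 99.7. They looked level.
- **Bystanders:** the final top view shows the flask, jar and burner where they stood, and the gripper clear of everything.
- **Disagreements:**
  - The top camera placed things 4–5 mm away from the wrist camera; I used the wrist camera, and the fits confirmed it.
  - The scene-camera overlay was about 1 pixel off, which is within its calibration.
  - The gripper opening read 1–2 mm under the nominal size on the screen and the funnel, and under 1 mm on the ring and lid.

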